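# Latch the plaster mould shut

## Robot

A 7-joint arm with a two-finger parallel gripper is mounted at the origin on a cart in front of the work surface, level with it; the furniture and walls round the work are solid. World frame = base frame: x ahead of the robot, y to its left, z up, the work surface at z = 0. Lengths are in m, angles in rad, forces in N, time in s.
With the tool pointing down it reaches from about 0.425 to 0.875 m from the base axis. Payload 4.7 kg.
Tool frame: the origin (TCP) lies on the centre line of the jaws, within the pads' length; the fingertips stand 8 mm ahead of it and the grasp point (between the pads) lies 11 mm behind it (r.tip_reach is the distance from the TCP to the fingertips, in m); z points along the fingers, y is the direction in which the jaws open and shut (so a half turn about z gives the same grasp; the last joint's range is limited). The gripper opens to 87 mm and grips with 3 to 60 N. Pads are 19 mm wide; open, the fingers measure 117 mm over their backs; the gripper's body (75 mm by 190 mm) begins 51 mm behind the grasp point.
Start: joints at [1.255, 0.321, -0.07, 1.45, 0.023, 1.371, -0.057], TCP at [0.21, -0.615, 0.197] pointing down, gripper open.
Joint ranges: [-2.86, 2.86], [-0.3, 2.09], [-1.38, 1.24], [0.06, 2.45], [-1.56, 4.7], [0.09, 2.05], [-2.69, 2.69]. Speed limits (rad/s): [2.57, 2.57, 3.14, 3.14, 3.14, 3.14, 3.14].

## Interface

Orientations are given as a rotation vector (axis times angle).
In Python, from cell import state, optics, r gives the robot as it stands. The module is installed in compiled form; this text tells all that it offers.
- The arm moves only by the shell command python3 -m creep 'ROWS' [FORCE]. ROWS is JSON, one flat list of numbers, 5 for each row, row after row: the gripper command: -1 is fully open, 1 is shut, values between are in proportion, then the shift along the tool's x, y, z in cm, then the turn about the tool's z in rad. A call has exactly 10 rows; each row shifts and turns the commanded pose from where the row before left it, along the tool's axes as they then stand; what a row does not reach is not made up. A row lasts 1/12 s, in which the tool goes at most 41.7 mm and 7.16 degrees, less where a joint would pass 70% of its speed; a pose out of reach is approached as far as the arm can. A call is refused whole if a number of a shift passes 4.17 or a number of a turn 0.125, either way. A call with a gripper value outside its range is refused whole. The fingers move at their own pace and stop on an object; FORCE is the grip in N (left out, the last holds). Time passes only in rows, so rows that do not move let the fingers close, or fill a call up. It gives the time, the measured TCP pose, the force and the opening at its end, in the units of the state.
- state(): the state, without advancing time (a new reading comes with each control period).
- optics.camera(name): name is "side" or "top" or "wrist"; returns a dict with "color" (384x512x3 uint8, red, green, blue), "camera_matrix" (3x3 intrinsics, pixels), "distortion" ([k1, k2, p1, p2, k3] as OpenCV has them; the pictures are not rectified), "camera_from_world" (4x4, takes a point from world to camera coordinates); the wrist camera has in their place "tool_from_camera" (4x4, takes a point from camera to tool coordinates, whose origin is the TCP and whose axes are the flange's). Camera axes: x right, y up, looking along -z (the intrinsics and any distortion apply to the point x, -y, -z); pixel columns grow to the right and rows downward; lengths in m; the calibration is good to about 2 mm. A picture is of the moment at which its call begins: read the wrist's pose just before it. There is no depth.
- r.job_done(): hands the job in, once; it reports no verdict.
The state is a dict: "time": time; "qpos": joint angles; "joint_velocities": joint speeds; "joint_torque": joint torques, N m; "tool_pos": TCP position; "orientation": TCP orientation; "contact_force": force on the tool from outside, world axes, zero at the start; "ft_torque": the same for the moment, N m; "width": finger opening in m.
Only numpy, scipy, OpenCV 4.12 (cv2) and the standard library are available. Lean on these libraries where they do the work, as an engineer would, in place of code of your own. Each camera call takes 0.05 s, during which the arm holds its last target.

## Task

Lock the plaster mould shut with its steel latch plate: tilt the plate so that the bar at the end of its oblong eye goes under the stud's wide head, then level it past the head and draw it back until its small hole drops over the locating pin. The plate must end lying flat on the mould's fittings, caught under the stud's head and on the pin, and let go. Work gently, for the plaster chips under more than about 25 N, and leave the other things on the table where they are.

Things in the scene. Friction and masses are not known exactly. Their poses are not given: they have to be found in the camera images.
- latch_handle (a point): Centre of the wooden grip (18 mm in x, 16 mm in y, 40 mm tall) on the loose steel latch plate, 24 mm above the plate's underside. The plate is 4 mm thick, 99 mm long, about 0.16 kg, and starts flat on the worktop. x runs along the plate from the oblong eye to the small hole, y across, z up out of its top face.
- latch_plate: The same plate: origin at its underside below the middle of the oblong eye (x = -36, z = -24 mm from latch_handle), same axes. The eye is 23 mm long in x and 34 mm wide in y; a bar 9 mm wide and 48 mm across closes its outer (-x) end.
- latch_bar (a point): Middle of the inner edge of the bar that closes the eye's outer end, half-way through the thickness; x = -47.5, y = 0, z = -22 mm from latch_handle.
- latch_far_bar (a point): Middle of the eye's other end edge (the one nearer the grip), half-way through the thickness; x = -24.5, y = 0, z = -22 mm from latch_handle.
- latch_hole (a point): Middle of the plate's small square hole (10 mm), at the underside; x = +28, y = 0, z = -24 mm from latch_handle. 9.5 mm of solid plate follow it.
- mould: Closed two-piece plaster mould, a white block fixed to the worktop, 130 (x) by 104 (y) by 50 mm tall; origin under its centre, x from stud to pin (away from the robot within 21 degrees), z up. Once under the head and against the stem, the bar stays there while the plate is levelled: the eye's other end then clears the head's far side by about 2 mm.
- stud (a point): Foot of the steel stud: centre, top of its 3 mm thick flange (radius 9 mm), 53 mm above the worktop; mould axes. Above it a stem of radius 4 mm, then a round head of radius 15 mm from z = 10 to 13 mm. The eye is too short for the head unless the plate is tilted, bar end low, 27 to 40 degrees (31 is good), so that the bar goes under the head's -x side and the rest of the eye above it.
- pin_line (a point): Point fixed to the mould 62 mm in +x from the stud and level with it (z = 0 at the flange's top); mould axes. The locating pin (radius 4 mm, coned tip, 6 mm high) stands on the stud's x line within 0.3 mm, but 58 to 67 mm from the stud, different each time and not measured: find it by feel. Its foot plate is level with the flange; home, the plate's underside lies on both, at z = 0.
- stamp: waisted plaster stamp, 42 mm wide, 52 mm tall, standing loose; leave it alone. Origin under its centre.
- slip_beaker: plain grey straight beaker, 69 mm wide, 92 mm tall, standing loose; leave it alone. Origin under its centre.
- clay_lump_1: round lump of dry clay, about 42 mm, lying loose; leave it alone. Origin under its centre.
- tool_boxwood_c: slim wooden modelling tool, 200 mm long, 12 mm thick, lying loose between mould and latch plate; leave it alone. Origin under its centre.
Mind the look-alikes: they are no part of the job. What is shaped like the mould but turquoise is not meant.

How it is judged:
By the outcome, as a careful person would: the job done as asked, in the order asked, and still so for the second after the job is handed in, with the robot touching nothing.
It also fails if it takes over 64 s, if anything falls off the work surface, if the arm or the gripper's body presses on something with over 40 N, if the wrist force passes 120 N, or if a joint passes its speed limit or range.

## Working session

There is one attempt and no reset: what is moved stays moved. The work goes in short steps, Python scripts to look and compute and a shell command to move; the robot and the scene stay as the last step left them, time stands still between calls to the robot, and variables do not carry over. Pictures are saved under pics/ and viewed, and the job is handed in when it is done.

```bash
mkdir -p pics
cat > h.py <<'E'
import numpy as np, cv2
from cell import state, optics, r
def snap(name,fn=None):
    s=state(); c=optics.camera(name); c['state']=s
    if fn: cv2.imwrite('pics/'+fn, c['color'][:,:,::-1])
    return c
def T_tool(s):
    T=np.eye(4); T[:3,:3]=cv2.Rodrigues(np.array(s['orientation'],float))[0]; T[:3,3]=s['tool_pos']; return T
def w2c(c):
    if 'camera_from_world' in c: return np.array(c['camera_from_world'])
    return np.linalg.inv(T_tool(c['state'])@np.array(c['tool_from_camera']))
def ray(c,uv):
    K=np.array(c['camera_matrix']);D=np.array(c['distortion'])
    p=cv2.undistortPoints(np.array([[uv]],float),K,D)[0,0]
    M=np.linalg.inv(w2c(c)); d=M[:3,:3]@np.array([p[0],-p[1],-1.]); return M[:3,3],d/np.linalg.norm(d)
def onplane(c,uv,z):
    o,d=ray(c,uv); return o+d*(z-o[2])/d[2]
def proj(c,P):
    K=np.array(c['camera_matrix']);D=np.array(c['distortion'])
    W=w2c(c); q=(W[:3,:3]@np.atleast_2d(P).T).T+W[:3,3]; q=q*[1,-1,-1]
    return cv2.projectPoints(q.reshape(-1,1,3),np.zeros(3),np.zeros(3),K,D)[0][:,0]
def tri(*cu):
    A=np.zeros((3,3));b=np.zeros(3)
    for c,uv in cu:
        o,d=ray(c,uv);M=np.eye(3)-np.outer(d,d);A+=M;b+=M@o
    X=np.linalg.solve(A,b); return X,[np.linalg.norm((np.eye(3)-np.outer(d,d))@(X-o)) for o,d in (ray(c,uv) for c,uv in cu)]
E
python3 - <<'E'
from h import *
np.set_printoptions(precision=4,suppress=True)
for n in ['side','top','wrist']:
    c=snap(n,n+'0.png'); M=np.linalg.inv(w2c(c)); print(n,M, np.array(c['camera_matrix'])[0],c['distortion'])
print(state())
print(r.tip_reach)
E
```

```text
side [[ 0.8828  0.3085 -0.3542  0.0031]
 [-0.4693  0.5493 -0.6914 -1.0633]
 [-0.0188  0.7766  0.6297  1.0207]
 [ 0.      0.      0.      1.    ]] [466.75     0.     249.5197] [0.0487 0.     0.     0.     0.    ]
top [[ 0.0086  0.9991 -0.0416  0.4688]
 [-0.9999  0.0082 -0.0115  0.0104]
 [-0.0111  0.0417  0.9991  1.3346]
 [ 0.      0.      0.      1.    ]] [416.0946   0.     261.2764] [-0.0383  0.      0.      0.      0.    ]
wrist [[ 0.3233  0.9035  0.2813  0.287 ]
 [-0.9463  0.3088  0.0956 -0.5885]
 [-0.0005 -0.2971  0.9548  0.3845]
 [ 0.      0.      0.      1.    ]] [309.0199   0.     250.9711] [-0.0264  0.      0.      0.      0.    ]
{'time': 0.15, 'qpos': array([ 1.2551,  0.3217, -0.0701,  1.4514,  0.0226,  1.3707, -0.0569]), 'joint_velocities': array([-0.0016, -0.0033,  0.0004, -0.0044,  0.0017, -0.0013, -0.    ]), 'joint_torque': array([  0.0002, -49.1797,  -0.4044, -31.2882,  -0.0639,   0.0404,
         0.0001]), 'tool_pos': array([ 0.2103, -0.6146,  0.1964]), 'orientation': array([-3.0976, -0.5155,  0.0005]), 'contact_force': array([ 0.1696, -0.2147,  0.3208]), 'ft_torque': array([ 0.0039,  0.0042, -0.012 ]), 'width': 0.087162090094762}
0.008
```

View pics/top0.png

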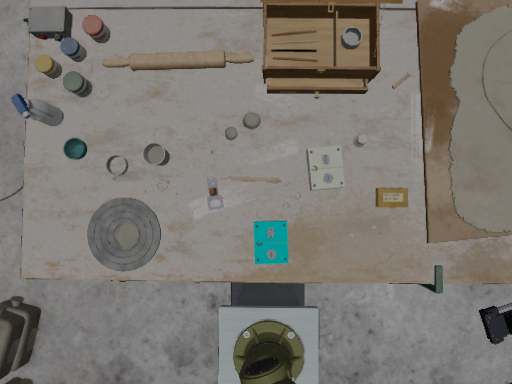

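View pics/side0.png

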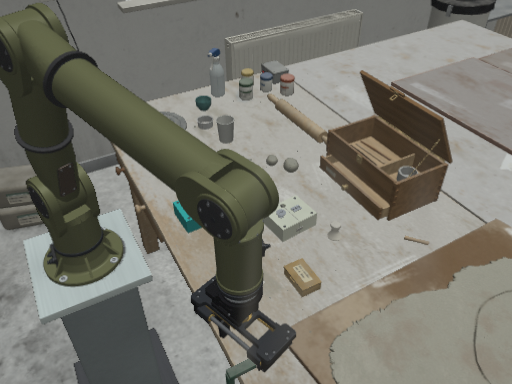

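View pics/wrist0.png

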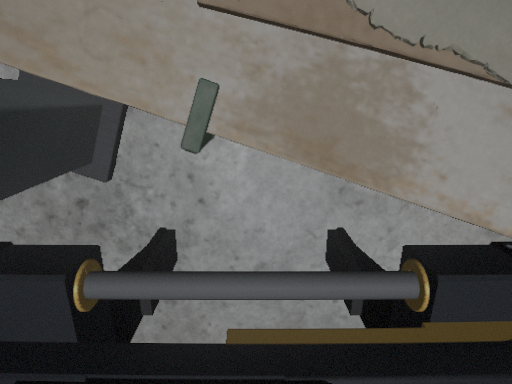

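Run:
```python
from h import *
c=cv2.imread('pics/top0.png')
a=cv2.resize(c[165:220,185:235],None,fx=7,fy=7,interpolation=cv2.INTER_CUBIC)
b=cv2.resize(c[140:195,300:350],None,fx=7,fy=7,interpolation=cv2.INTER_CUBIC)
cv2.imwrite('pics/crop1.png',np.hstack([a,b]))
k=snap('top')
for n,uv,z in [('handle',(213,192),.03),('eye',(215,202),.004),('stud',(327,178),.06),('pin',(325,158),.055),('tool',(250,180),0),('turq',(271,242),.05),('stamp',(361,141),.05)]: print(n,onplane(k,uv,z).round(3))
```

```text
handle [0.516 0.177 0.03 ]
eye [0.485 0.174 0.004]
stud [ 0.561 -0.176  0.06 ]
pin [ 0.623 -0.171  0.055]
tool [0.557 0.062 0.   ]
turq [ 0.363 -0.006  0.05 ]
stamp [ 0.677 -0.283  0.05 ]
```

View pics/crop1.png

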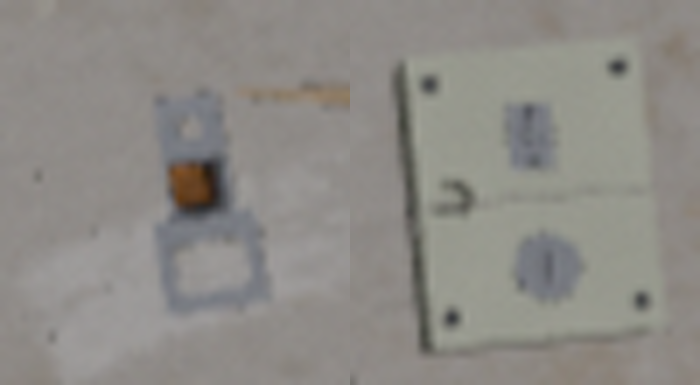

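```bash
python3 -m creep '[-1,0,0,-1.5,0.074, -1,0,0,-1.5,0.074, -1,3.1,-2.7,0,0, -1,3.1,-2.7,0,0, -1,3.1,-2.7,0,0, -1,3.1,-2.7,0,0, -1,3.1,-2.7,0,0, -1,3.1,-2.7,0,0, -1,3.1,-2.7,0,0, -1,3.1,-2.7,0,0]'
```

```text
time: 1.03
tool_pos: [0.4161, -0.3559, 0.2273]
orientation: [3.128, 0.285, -0.0]
contact_force: [1.3, -1.0, 0.2]
width: 0.0867
```

```bash
python3 -m creep '[-1,1,-1.95,0,0, -1,1,-1.95,0,0, -1,1,-1.95,0,0, -1,1,-1.95,0,0, -1,1,-1.95,0,0, -1,1,-1.95,0,0, -1,1,-1.95,0,0, -1,1,-1.95,0,0, -1,0,0,0,0, -1,0,0,0,0]'
python3 - <<'E'
from h import *
s=state();print(s['tool_pos'],s['orientation']);snap('wrist','w1.png')
E
```

```text
time: 1.87
tool_pos: [0.4661, -0.1886, 0.2273]
orientation: [3.128, 0.29, -0.0]
contact_force: [-0.4, -0.5, -0.1]
width: 0.0872
[ 0.46609865 -0.1885999   0.22730566] [ 3.12771389e+00  2.89856413e-01 -1.45324651e-04]
```

View pics/w1.png

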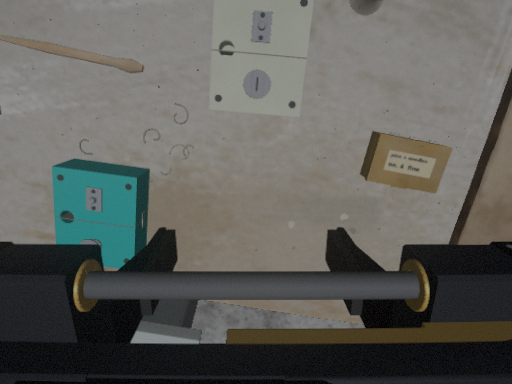

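```bash
cat >> h.py <<'E'
import pickle
def save(c,f): pickle.dump({k:c[k] for k in c},open(f,'wb'))
def load(f): return pickle.load(open(f,'rb'))
E
python3 - <<'E'
from h import *
save(snap('wrist'),'w1.pkl')
save(snap('top'),'t1.pkl')
E
python3 -m creep '[-1,0.5,-3.5,0,0, -1,0.5,-3.5,0,0, -1,0.5,-3.5,0,0, -1,0.5,-3.5,0,0, -1,0.5,-3.5,0,0, -1,0.5,-3.5,0,0, -1,0.5,-3.5,0,0, -1,0.5,-3.5,0,0, -1,0.5,-3.5,0,0, -1,0.5,-3.5,0,0]'
python3 - <<'E'
from h import *
s=state();print(s['tool_pos'],s['orientation'],s['joint_velocities']);save(snap('wrist','w2.png'),'w2.pkl')
E
```

```text
time: 2.85
tool_pos: [0.4519, 0.1637, 0.2274]
orientation: [3.128, 0.281, 0.001]
contact_force: [1.4, 0.5, 0.3]
width: 0.0869
[0.45193765 0.16373891 0.22743281] [3.12832085e+00 2.80937418e-01 1.32325048e-03] [-0.42919829  0.35203421 -0.56964856 -0.25565632  0.23094049 -0.01781183
 -1.04683116]
```

View pics/w2.png

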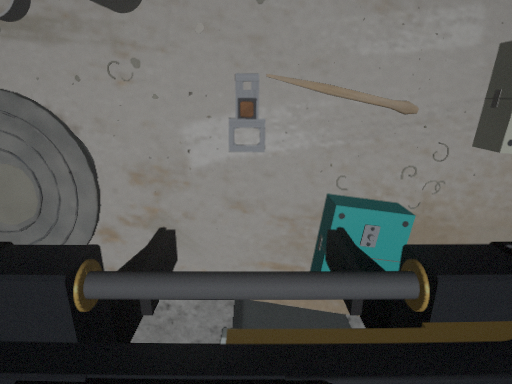

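Run:
```python
from h import *
snap('wrist')
c=snap('wrist','w3.png');save(c,'w3.pkl');s=c['state'];print(s['tool_pos'],s['orientation'],abs(s['joint_velocities']).max())
im=c['color'][60:165,215:285]
cv2.imwrite('pics/w3c.png',cv2.resize(im[:,:,::-1],None,fx=6,fy=6,interpolation=cv2.INTER_CUBIC)[:600])
```

```text
[0.45073202 0.16936901 0.2277657 ] [-3.12438003e+00 -2.97953490e-01 -1.41078342e-03] 0.09353939440682572
```

View pics/w3c.png

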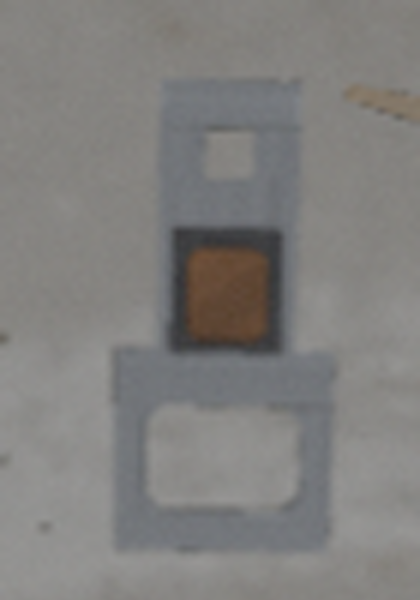

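```bash
cat > m1.py <<'E'
from h import *
np.set_printoptions(precision=4,suppress=True)
c=load('w3.pkl')
f=lambda u,v:(215+(u+.5)/6-.5,60+(v+.5)/6-.5)
H=onplane(c,f(230,155),.004);E_=onplane(c,f(224,457),.004);T=onplane(c,f(228,295),.044)
print('hole',H,'eye',E_,'grip',T)
d=H-E_;print('len',np.linalg.norm(d),'yaw',np.arctan2(d[1],d[0]))
print('handle from hole/eye',H-28e-3*d/np.linalg.norm(d),E_+36e-3*d/np.linalg.norm(d))
for nm,(a,b) in {'far':((160,80),(300,80)),'bar':((116,550),(330,550)),'left':((116,350),(116,550)),'right':((332,350),(330,550))}.items():
    A=onplane(c,f(*a),.004);B=onplane(c,f(*b),.004);print(nm,A,B,np.linalg.norm(A-B),np.arctan2(*(B-A)[1::-1]))
t=load('t1.pkl')
print('two-view hole',tri((c,f(230,155)),(t,(185+190/7,165+128/7))),'grip',tri((c,f(228,295)),(t,(185+188/7,165+185/7))))
E
python3 m1.py
```

```text
hole [0.5448 0.185  0.004 ] eye [0.4826 0.1743 0.004 ] grip [0.518  0.1804 0.044 ]
len 0.06317206467438792 yaw 0.17046598696256257
handle from hole/eye [0.5172 0.1803 0.004 ] [0.5181 0.1804 0.004 ]
far [0.5567 0.2022 0.004 ] [0.5622 0.1735 0.004 ] 0.02918602705286437 -1.3811729821067849
bar [0.4578 0.1941 0.004 ] [0.4668 0.1471 0.004 ] 0.047826880758746235 -1.3808933704098905
left [0.5008 0.2017 0.004 ] [0.4578 0.1941 0.004 ] 0.04363218109427894 -2.967759078369102
right [0.5096 0.1557 0.004 ] [0.4668 0.1471 0.004 ] 0.04362060717617523 -2.9446946970432966
two-view hole (array([ 0.5453,  0.185 , -0.0077]), [np.float64(7.944317737939305e-05), np.float64(7.944317737948235e-05)]) grip (array([0.5176, 0.1803, 0.0326]), [np.float64(5.1356653577619116e-05), np.float64(5.135665357768428e-05)])
```

```bash
python3 -m creep '[-1,0.35,0,1.5,0, -1,0.35,0,1.5,0, -1,0.35,0,1.5,0, -1,0.35,0,1.5,0, -1,0.35,0,1.5,0, -1,0.35,0,1.5,0, -1,0.35,0,1.5,0, -1,0.35,0,0.5,0, -1,0,0,0,0, -1,0,0,0,0]'
python3 - <<'E'
from h import *
c=snap('wrist','w4.png');save(c,'w4.pkl');s=c['state'];print(s['tool_pos'],s['orientation'],abs(s['joint_velocities']).max())
im=c['color']
u,v=proj(c,[.5178,.1803,.02])[0];print(u,v)
E
```

```text
time: 3.83
tool_pos: [0.4797, 0.1674, 0.1174]
orientation: [3.129, 0.282, -0.001]
contact_force: [0.3, 1.0, 0.4]
width: 0.0869
[0.47971087 0.16736042 0.11735802] [ 3.12884359e+00  2.82205526e-01 -7.76063730e-04] 0.018243706732196985
244.0935484870314 143.57396748944913
```

View pics/w4.png

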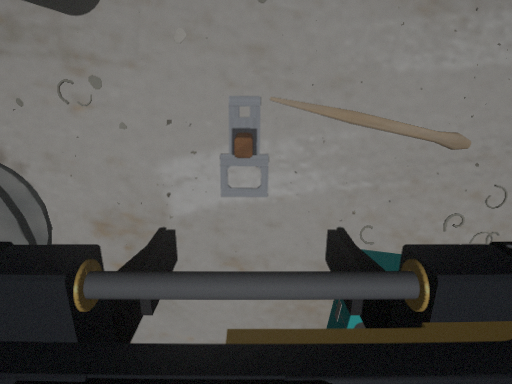

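Run:
```python
from h import *
c=load('w4.pkl');im=c['color'][85:210,205:285]
cv2.imwrite('pics/w4c.png',cv2.resize(im[:,:,::-1],None,fx=4.8,fy=4.8,interpolation=cv2.INTER_CUBIC)[:600])
for f in ('w3.pkl','w4.pkl'):
    c=load(f);h=cv2.cvtColor(c['color'],cv2.COLOR_RGB2HSV)
    m=((h[...,0]>4)&(h[...,0]<22)&(h[...,1]>115)).astype(np.uint8);m[:, :200]=0;m[:,290:]=0;m[:60]=0;m[200:]=0
    n,l,st,ce=cv2.connectedComponentsWithStats(m)
    i=1+np.argmax(st[1:,4]);print(f,st[i],ce[i])
```

```text
w3.pkl [247 102  12  13  70] [251.35714286 106.08571429]
w4.pkl [235 137  17  20 236] [242.59745763 145.80508475]
```

View pics/w4c.png

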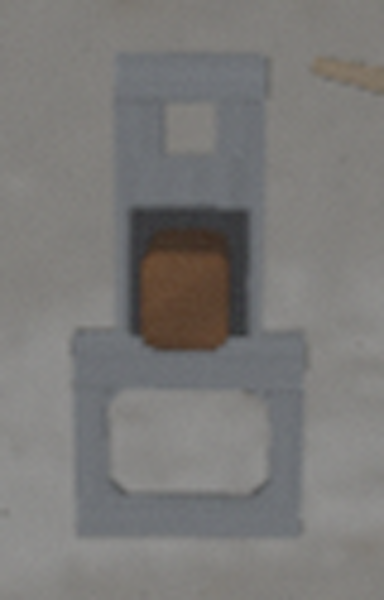

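Run:
```python
from h import *
np.set_printoptions(precision=4,suppress=True)
c=load('w4.pkl');d=load('w3.pkl')
f=lambda u,v:(205+(u+.5)/4.8-.5,85+(v+.5)/4.8-.5)
g=lambda u,v:(215+(u+.5)/6-.5,60+(v+.5)/6-.5)
H=onplane(c,f(190,128),.004);E=onplane(c,f(190,440),.004);T=onplane(c,f(185,298),.044)
x=H-E;print(H,E,T,np.linalg.norm(x),np.arctan2(x[1],x[0]));x/=np.linalg.norm(x);print(H-.028*x,E+.036*x)
for a,b,n in (((190,128),(230,155),'hole'),((190,440),(224,457),'eye'),((185,298),(228,295),'griptop')):
    print(n,*tri((c,f(*a)),(d,g(*b))))
A=onplane(c,f(76,535),.004);B=onplane(c,f(302,535),.004);print(np.arctan2(*(B-A)[1::-1])+np.pi/2,np.linalg.norm(A-B))
p=T_tool(c['state']);print(np.arctan2(p[1,0],p[0,0]))
```

```text
[0.5456 0.1854 0.004 ] [0.4831 0.1745 0.004 ] [0.5186 0.1808 0.044 ] 0.06337782986563884 0.17301798518146871
[0.518  0.1806 0.004 ] [0.5186 0.1807 0.004 ]
hole [ 0.5452  0.1853 -0.0043] [np.float64(0.00022456020826262454), np.float64(0.00022456020826272505)]
eye [ 0.4821  0.1743 -0.    ] [np.float64(8.499046410847202e-05), np.float64(8.499046410851767e-05)]
griptop [0.5179 0.1805 0.0395] [np.float64(0.00019803183573769467), np.float64(0.00019803183573762276)]
0.1789452801578486 0.04828857460055605
0.17990287627583407
```

```bash
python3 -m creep '[-1,0.8,-0.12,1.5,0, -1,0.8,-0.12,1.5,0, -1,0.8,-0.12,1.5,0, -1,0.8,-0.12,1.5,0, -1,0.8,-0.12,1.5,0, -0.3,0,0,1.5,0, -0.3,0,0,0.6,0, -0.3,0,0,0,0, 1,0,0,0,0, 1,0,0,0,0]' 15
python3 - <<'E'
from h import *
c=snap('wrist','w5.png');s=c['state'];print(s['tool_pos'],s['orientation'],s['width'],s['contact_force'])
E
```

```text
time: 4.72
tool_pos: [0.5183, 0.1818, 0.0226]
orientation: [3.128, 0.285, 0.003]
contact_force: [0.1, 0.9, 0.6]
width: 0.0615
[0.51833372 0.18176101 0.02255   ] [3.1284904  0.28490541 0.00324448] 0.061549467577823765 [0.08478574 0.86041333 0.63961325]
```

View pics/w5.png

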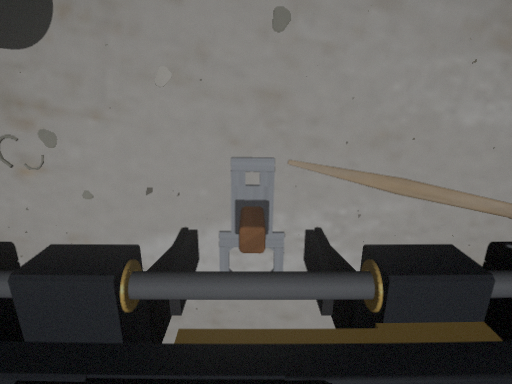

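```bash
python3 -m creep '[1,0,0,0,0, 1,0,0,0,0, 1,0,0,0,0, 1,0,0,0,0, 1,0,0,0,0, 1,0,0,-1,0, 1,0,0,-2,0, 1,0,0,-3,0, 1,0,0,-3,0, 1,0,0,-2,0]' 15
python3 - <<'E'
from h import *
np.set_printoptions(precision=4,suppress=True)
c=snap('wrist','w6.png');s=c['state'];print(s['tool_pos'],s['orientation'],s['width'],s['contact_force'],s['ft_torque'])
k=load('w1.pkl');im=k['color'][0:130,190:330]
cv2.imwrite('pics/w1c.png',cv2.resize(im[:,:,::-1],None,fx=4.5,fy=4.5,interpolation=cv2.INTER_CUBIC))
E
```

```text
time: 5.6
tool_pos: [0.5184, 0.1825, 0.1347]
orientation: [-3.128, -0.286, -0.005]
contact_force: [-0.6, -0.2, 1.0]
width: 0.0016
[0.5184 0.1825 0.1347] [-3.128  -0.2862 -0.005 ] 0.0016189266798020587 [-0.6236 -0.2065  1.0013] [-0.0103 -0.0157  0.0121]
```

View pics/w6.png

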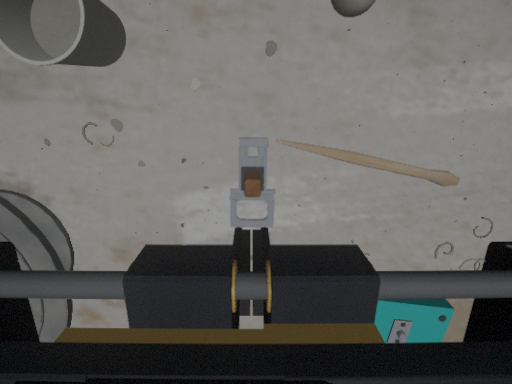

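View pics/w1c.png

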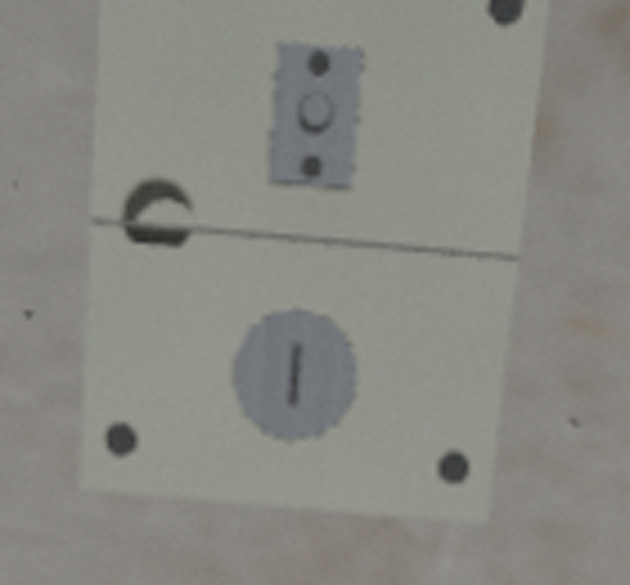

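Run:
```python
from h import *
np.set_printoptions(precision=4,suppress=True)
c=snap('wrist','w7.png');save(c,'w7.pkl');s=c['state'];T=T_tool(s)
print(s['tool_pos'],T)
for z in (-.011,0,.008): print(z,proj(c,(T@[0,0,z,1])[:3]))
print(proj(c,[.5183,.1806,.044]),proj(c,[.5456,.1854,.004]))
print('hole',onplane(c,(252.5,152),.004),'eye',onplane(c,(252,209),.004),'griptop',onplane(c,(252.5,186),.044))
print(np.array(c['tool_from_camera']))
t=snap('top','t2.png')
print(proj(t,s['tool_pos']))
```

```text
[0.5206 0.1834 0.1381] [[ 0.9834  0.1814  0.0086  0.5206]
 [ 0.1814 -0.9834  0.0018  0.1834]
 [ 0.0088 -0.0002 -1.      0.1381]
 [ 0.      0.      0.      1.    ]]
-0.011 [[250.5502 232.3518]]
0 [[250.5495 225.3742]]
0.008 [[250.549  220.7334]]
[[253.0265 189.6759]] [[252.996  153.7911]]
hole [0.5474 0.1863 0.004 ] eye [0.4848 0.1752 0.004 ] griptop [0.5218 0.1818 0.044 ]
[[-0.0005  0.9549  0.2969  0.081 ]
 [ 1.      0.0009 -0.0011  0.0001]
 [-0.0013  0.2969 -0.9549 -0.1883]
 [ 0.      0.      0.      1.    ]]
[[206.0611 188.9486]]
```

View pics/t2.png

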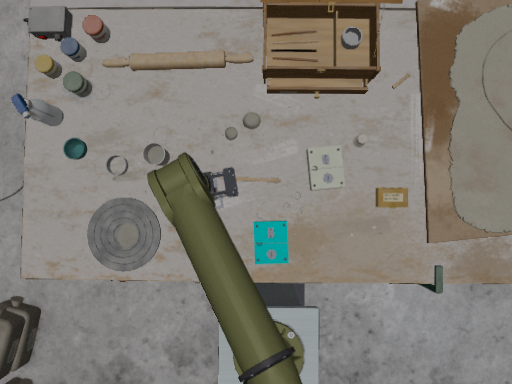

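Run:
```python
from h import *
np.set_printoptions(precision=4,suppress=True)
c=snap('wrist','w8.png');save(c,'w8.pkl');s=c['state'];T=T_tool(s)
print(s['tool_pos'],s['orientation'],abs(s['joint_velocities']).max())
im=c['color'][125:235,215:290];cv2.imwrite('pics/w8c.png',cv2.resize(im[:,:,::-1],None,fx=5,fy=5,interpolation=cv2.INTER_CUBIC))
```

```text
[0.5189 0.1823 0.1336] [-3.1286 -0.2853 -0.0067] 0.05426312329062704
```

View pics/w8c.png

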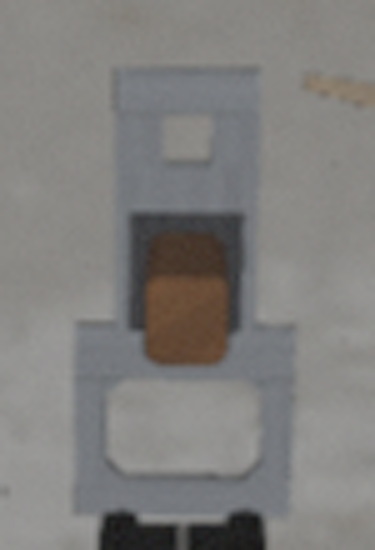

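Run:
```python
from h import *
np.set_printoptions(precision=4,suppress=True)
c=load('w8.pkl')
f=lambda u,v:(215+(u+.5)/5-.5,125+(v+.5)/5-.5)
for e in (0,.0):
  H=onplane(c,f(188,138),.004);E=onplane(c,f(184,428),.004);T=onplane(c,f(187,320),.044)
x=H-E;print(H,E,T,np.linalg.norm(x),np.arctan2(x[1],x[0]));x/=np.linalg.norm(x);print(H-.028*x,E+.036*x)
A=onplane(c,f(76,512),.004);B=onplane(c,f(290,512),.004);print(np.arctan2(*(B-A)[1::-1])+np.pi/2)
A=onplane(c,f(112,70),.004);B=onplane(c,f(260,70),.004);print(np.arctan2(*(B-A)[1::-1])+np.pi/2)
p=T_tool(c['state']);print(np.arctan2(p[1,0],p[0,0]))
```

```text
[0.5456 0.1854 0.004 ] [0.4825 0.1746 0.004 ] [0.5183 0.1808 0.044 ] 0.06392464079798833 0.16875727811963298
[0.518  0.1807 0.004 ] [0.518  0.1807 0.004 ]
0.1805862035441499
0.18113352089096524
0.18185509736537173
```

```bash
python3 -m creep '[-0.05,-0.1,0.14,1,0, -0.05,0,0,1,0, -0.05,0,0,1,0, -0.05,0,0,1,0, -0.05,0,0,2,0, -0.05,0,0,2,0, -0.05,0,0,2,0, -0.05,0,0,1.2,0, -0.05,0,0,0,0, 1,0,0,0,0]' 15;  python3 -m creep '[1,0,0,0,0, 1,0,0,0,0, 1,0,0,0,0, 1,0,0,0,0, 1,0,0,0,0, 1,0,0,0,0, 1,0,0,-0.2,0, 1,0,0,-0.5,0, 1,0,0,-1,0, 1,0,0,-1,0]' 15
```

```text
time: 6.63
tool_pos: [0.5159, 0.1802, 0.0183]
orientation: [-3.128, -0.286, 0.004]
contact_force: [0.3, -0.1, 0.5]
width: 0.0432
time: 7.47
tool_pos: [0.5167, 0.1802, 0.0471]
orientation: [-3.129, -0.285, 0.0]
contact_force: [-0.1, 0.2, -0.1]
width: 0.0006
```

Run:
```python
from h import *
np.set_printoptions(precision=4,suppress=True)
c=snap('wrist','w9.png');save(c,'w9.pkl');print(c['state']['tool_pos'])
c=snap('side','s9.png');im=c['color'][60:240,100:320];cv2.imwrite('pics/s9c.png',cv2.resize(im[:,:,::-1],None,fx=3.3,fy=3.3,interpolation=cv2.INTER_CUBIC))
print(proj(c,[[.518,.1807,.044],[.5167,.1802,.047]]))
```

```text
[0.5167 0.1802 0.0471]
[[218.2694 160.6643]
 [217.9447 160.1589]]
```

View pics/w9.png

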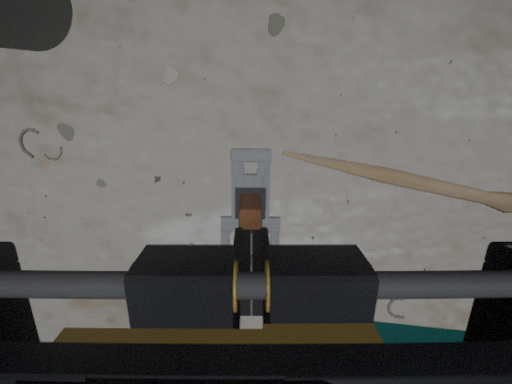

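View pics/s9c.png

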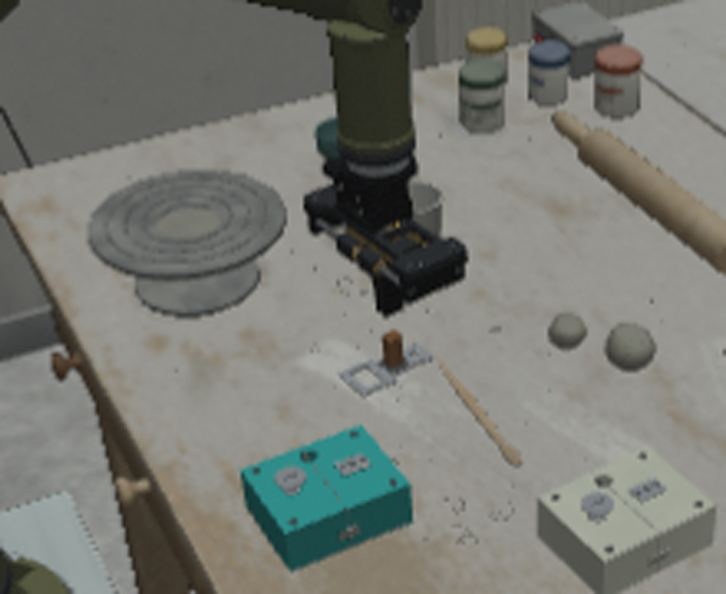

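Run:
```python
from h import *
np.set_printoptions(precision=4,suppress=True)
c=load('w9.pkl');T=T_tool(c['state'])
im=c['color'][190:310,180:320].astype(float)*1.8;cv2.imwrite('pics/w9c.png',cv2.resize(np.clip(im,0,255).astype(np.uint8)[:,:,::-1],None,fx=5,fy=5,interpolation=cv2.INTER_CUBIC))
for x in (-.0095,0,.0095):
  for z in (-.05,-.03,-.02,-.011,.008): print(x,z,proj(c,(T@[x,0.015,z,1])[:3])-0, proj(c,(T@[x,-0.015,z,1])[:3]))
s=cv2.imread('pics/s9.png');cv2.imwrite('pics/s9d.png',cv2.resize(s[120:185,180:260],None,fx=8,fy=8,interpolation=cv2.INTER_CUBIC))
```

```text
-0.0095 -0.05 [[279.6738 280.8267]] [[221.4685 280.8968]]
-0.0095 -0.03 [[276.5711 261.1716]] [[224.5641 261.2309]]
-0.0095 -0.02 [[275.2534 252.8304]] [[225.8788 252.8853]]
-0.0095 -0.011 [[274.1758 246.0121]] [[226.954  246.0636]]
-0.0095 0.008 [[272.182 233.403]] [[228.9433 233.4483]]
0 -0.05 [[280.2032 264.5498]] [[220.9037 264.6181]]
0 -0.03 [[276.9871 246.3191]] [[224.1166 246.3768]]
0 -0.02 [[275.6257 238.6072]] [[225.4767 238.6605]]
0 -0.011 [[274.5143 232.3141]] [[226.5869 232.3641]]
0 0.008 [[272.4625 220.7014]] [[228.6367 220.7454]]
0.0095 -0.05 [[280.7483 247.6407]] [[220.3221 247.7068]]
0.0095 -0.03 [[277.4138 230.9602]] [[223.6575 231.016 ]]
0.0095 -0.02 [[276.0069 223.927 ]] [[225.0647 223.9787]]
0.0095 -0.011 [[274.8605 218.1978]] [[226.2115 218.2462]]
0.0095 0.008 [[272.7487 207.6489]] [[228.3238 207.6915]]
```

View pics/w9c.png

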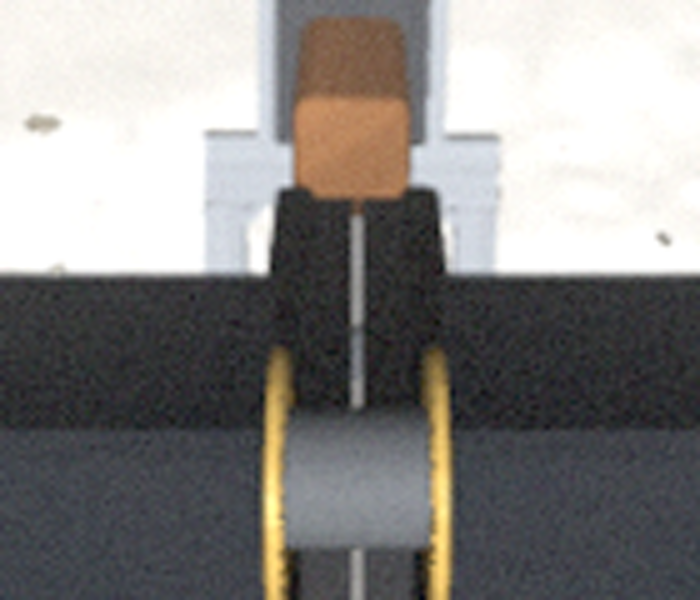

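View pics/s9d.png

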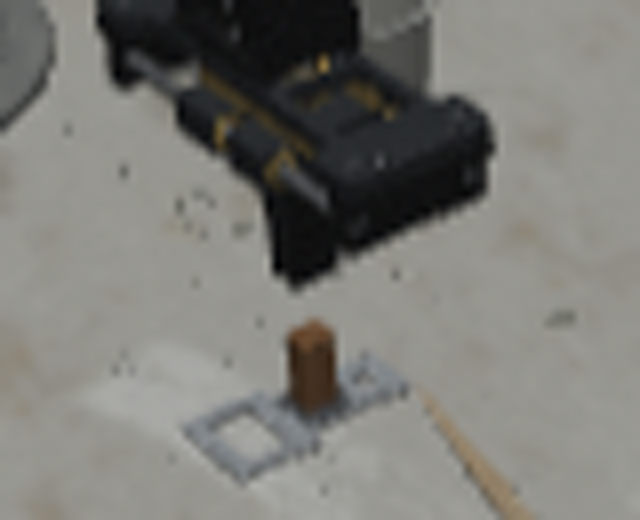

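```bash
python3 -m creep '[-0.05,0.1,0,0.5,0, -0.05,0,0,0.5,0, -0.05,0,0,0.5,0, -0.05,0,0,0.5,0, -0.05,0,0,1,0, -0.05,0,0,1,0, -0.05,0,0,1,0, -0.05,0,0,0.5,0, -0.05,0,0,0,0, -0.05,0,0,0,0]' 15
python3 - <<'E'
from h import *
c=snap('wrist','w10.png');s=c['state'];print(s['tool_pos'],s['contact_force'])
im=c['color'][190:310,160:340].astype(float)*1.8;cv2.imwrite('pics/w10c.png',cv2.resize(np.clip(im,0,255).astype(np.uint8)[:,:,::-1],None,fx=4,fy=4,interpolation=cv2.INTER_CUBIC))
c=snap('side');s=c['color'][:,:,::-1];cv2.imwrite('pics/s10d.png',cv2.resize(s[120:185,180:260],None,fx=8,fy=8,interpolation=cv2.INTER_CUBIC))
E
```

```text
time: 8.4
tool_pos: [0.5174, 0.1803, -0.0093]
orientation: [-3.128, -0.286, 0.002]
contact_force: [0.3, 0.5, -0.4]
width: 0.0455
[ 0.51739131  0.18033298 -0.00928734] [ 0.32713207  0.50501829 -0.44223497]
```

View pics/w10c.png

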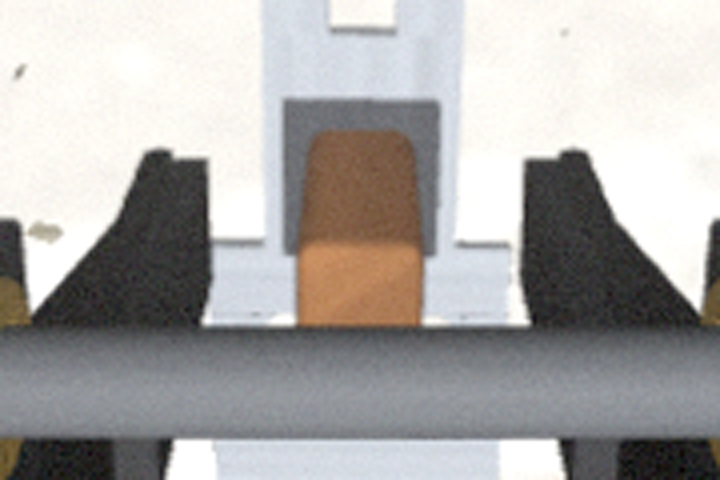

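View pics/s10d.png

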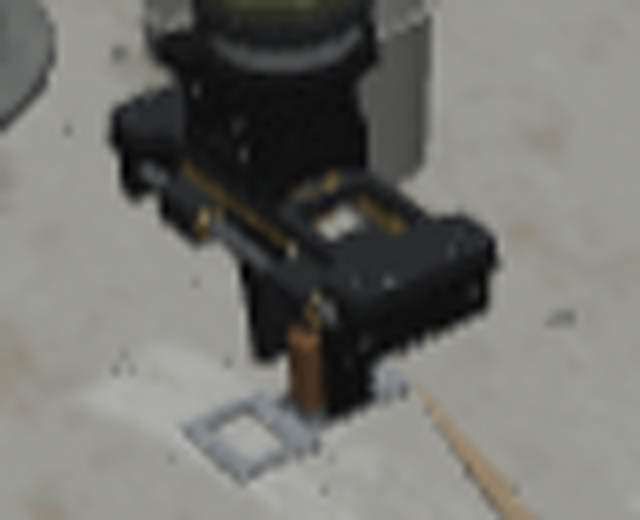

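Run:
```python
from h import *
c=snap('side')
T=T_tool(c['state'])
for y in (.023,.034):
  for x in (-.0095,.0095):
    for z in (0,.01,.02,.03):
      P=(T@[x,y,0,1])[:3];P[2]=z;print(x,y,z,((proj(c,P)[0]-[180,120])*8).round(0))
```

```text
-0.0095 0.023 0 [325. 437.]
-0.0095 0.023 0.01 [324. 419.]
-0.0095 0.023 0.02 [323. 401.]
-0.0095 0.023 0.03 [321. 383.]
0.0095 0.023 0 [360. 420.]
0.0095 0.023 0.01 [358. 402.]
0.0095 0.023 0.02 [357. 384.]
0.0095 0.023 0.03 [356. 366.]
-0.0095 0.034 0 [340. 448.]
-0.0095 0.034 0.01 [338. 431.]
-0.0095 0.034 0.02 [337. 413.]
-0.0095 0.034 0.03 [336. 395.]
0.0095 0.034 0 [374. 432.]
0.0095 0.034 0.01 [373. 414.]
0.0095 0.034 0.02 [372. 396.]
0.0095 0.034 0.03 [371. 378.]
```

```bash
python3 -m creep '[1,0,0,0,0, 1,0,0,0,0, 1,0,0,0,0, 1,0,0,0,0, 1,0,0,0,0, 1,0,0,-0.5,0, 1,0,0,-1.5,0, 1,0,0,-2.5,0, 1,0,0,-2.5,0, 1,0,0,-2.5,0]' 15
python3 - <<'E'
from h import *
c=snap('wrist','w11.png');s=c['state'];print(s['tool_pos'],s['contact_force'],s['ft_torque'],s['width'])
c=snap('side');s=c['color'][:,:,::-1];cv2.imwrite('pics/s11d.png',cv2.resize(s[100:185,180:260],None,fx=7,fy=7,interpolation=cv2.INTER_CUBIC))
E
```

```text
time: 9.38
tool_pos: [0.5171, 0.1802, 0.0871]
orientation: [3.129, 0.286, -0.002]
contact_force: [1.7, -0.3, -1.9]
width: 0.0158
[0.51707929 0.18021377 0.08705037] [ 1.70194009 -0.30265354 -1.85710385] [-0.00739583 -0.04705094 -0.05495471] 0.01577127066286362
```

View pics/w11.png

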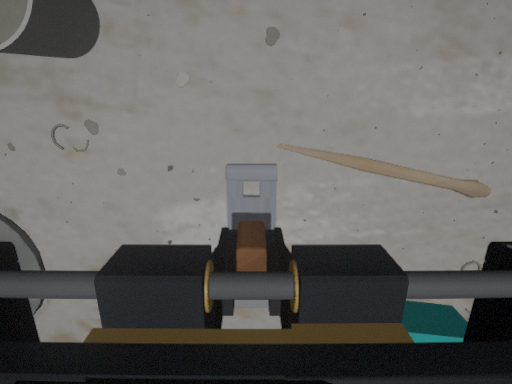

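View pics/s11d.png

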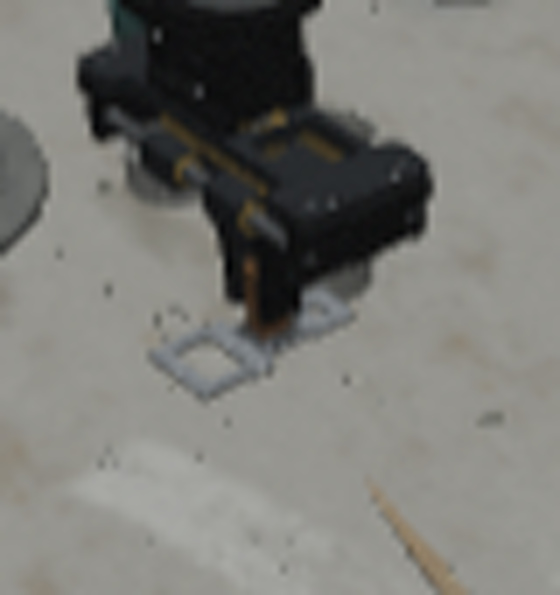

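Run:
```python
from h import *
np.set_printoptions(precision=4,suppress=True)
c=load('w1.pkl');t=load('t1.pkl')
f=lambda u,v:(190+(u+.5)/4.5-.5,(v+.5)/4.5-.5)
S=onplane(c,f(295,375),.066);P=onplane(c,f(316,112),.058);F=onplane(c,f(315,115),.053)
print('stud',S,'pin',P,'foot',F);x=P-S;print(np.hypot(x[0],x[1]),np.arctan2(x[1],x[0]))
A=onplane(c,f(82,490),.05);B=onplane(c,f(488,522),.05);print('front',A,B,np.linalg.norm(A-B),np.arctan2(*(B-A)[1::-1])+np.pi/2)
A=onplane(c,f(92,220),.05);B=onplane(c,f(518,258),.05);print('split',A,B,np.linalg.norm(A-B),np.arctan2(*(B-A)[1::-1])+np.pi/2)
print('4.5 from top', onplane(t,(300+547/7-50,140+268/7),.066))
g=lambda u,v:(300+(u-350)/7,140+v/7)
print('stud top cam',onplane(t,g(547,268),.066),'pin',onplane(t,g(528,135),.058))
print(tri((c,f(295,375)),(t,g(547,268))),tri((c,f(316,112)),(t,g(528,135))))
A=onplane(t,g(428,352),.05);B=onplane(t,g(660,328),.05);C=onplane(t,g(402,62),.05);print('front',A,B,np.linalg.norm(A-B),np.arctan2(*(B-A)[1::-1])+np.pi/2, np.linalg.norm(A-C))
```

```text
stud [ 0.5604 -0.1778  0.066 ] pin [ 0.6186 -0.172   0.058 ] foot [ 0.6189 -0.1718  0.053 ]
0.05847809665824201 0.10014055317896634
front [ 0.5241 -0.1298  0.05  ] [ 0.535  -0.2331  0.05  ] 0.10388267390593575 0.10538846773604238
split [ 0.5872 -0.1231  0.05  ] [ 0.5976 -0.2263  0.05  ] 0.10370570965421125 0.10007229083530311
4.5 from top [ 0.5593 -0.1789  0.066 ]
stud top cam [ 0.5593 -0.1789  0.066 ] pin [ 0.6185 -0.1717  0.058 ]
(array([ 0.5595, -0.1779,  0.0719]), [np.float64(0.0006286578688327811), np.float64(0.0006286578688328422)]) (array([ 0.6187, -0.1719,  0.0568]), [np.float64(0.00013107701172509334), np.float64(0.00013107701172501718)])
front [ 0.5229 -0.1289  0.05  ] [ 0.5344 -0.2312  0.05  ] 0.10299545123837824 0.1112605272826499 0.12907109153330865
```

```bash
python3 -m creep '[1,0,1,0,0.08, 1,-0.7,3,0,0, 1,-0.7,4.0,0,0, 1,-0.7,4.0,0,0, 1,-0.7,4.0,0,0, 1,-0.7,4.0,0,0, 1,-0.7,4.0,0,0, 1,-0.7,4.0,0,0, 1,-0.6,4.0,0,0, 1,-0.6,3,0,0]' 20; python3 -m creep '[1,0,1,0,0, 1,0,0,0,0, 1,0,0,0,0, 1,0,0,0,0, 1,0,0,0,0, 1,0,0,0,0, 1,0,0,0,0, 1,0,0,0,0, 1,0,0,0,0, 1,0,0,0,0]' 10
python3 - <<'E'
from h import *
c=snap('wrist','w12.png');save(c,'w12.pkl');s=c['state'];print(s['tool_pos'],s['orientation'],s['contact_force'],s['ft_torque'],s['width'])
c=snap('side','s12.png');s=c['color'][:,:,::-1];cv2.imwrite('pics/s12d.png',cv2.resize(s[160:260,230:340],None,fx=6,fy=6,interpolation=cv2.INTER_CUBIC))
E
```

```text
time: 10.32
tool_pos: [0.4918, -0.1781, 0.0854]
orientation: [3.137, 0.155, -0.002]
contact_force: [0.3, 0.4, -1.1]
width: 0.0162
time: 11.15
tool_pos: [0.4945, -0.1838, 0.0863]
orientation: [3.137, 0.16, 0.0]
contact_force: [0.8, -1.2, -1.6]
width: 0.0158
[ 0.49451617 -0.18378665  0.08629411] [3.13733186e+00 1.60344396e-01 1.05668039e-04] [ 0.78032522 -1.23105902 -1.56321472] [ 0.02279994  0.04206471 -0.01767312] 0.015760148401064357
```

View pics/w12.png

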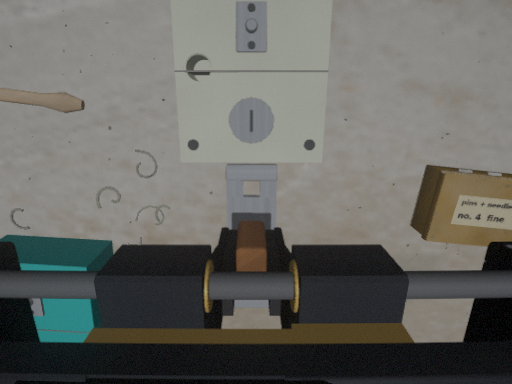

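View pics/s12d.png

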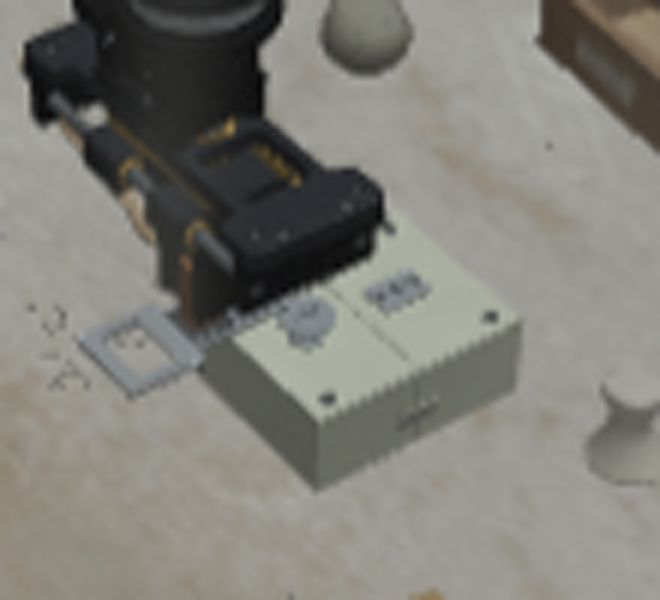

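Run:
```python
from h import *
c=load('w12.pkl');im=c['color'][0:240,160:350];cv2.imwrite('pics/w12c.png',cv2.resize(im[:,:,::-1],None,fx=2.5,fy=2.5,interpolation=cv2.INTER_CUBIC))
im=c['color'][90:240,200:300];cv2.imwrite('pics/w12e.png',cv2.resize(im[:,:,::-1],None,fx=4,fy=4,interpolation=cv2.INTER_CUBIC))
g=cv2.cvtColor(c['color'],cv2.COLOR_RGB2HSV)
# head: grey ellipse: bluish vs mould
b=c['color'].astype(int);m=((b[...,2]-b[...,0])>2).astype(np.uint8);m[:, :215]=0;m[:,290:]=0;m[148:]=0
m=cv2.morphologyEx(m,cv2.MORPH_OPEN,np.ones((3,3)))
n,l,st,ce=cv2.connectedComponentsWithStats(m)
for i in range(1,n):
    if st[i,4]>80: print(st[i],ce[i])
```

```text
[ 236    1   31   51 1418] [251.08251058  26.07334274]
[ 230   98   43   45 1523] [251.01838477 119.94090611]
```

View pics/w12c.png

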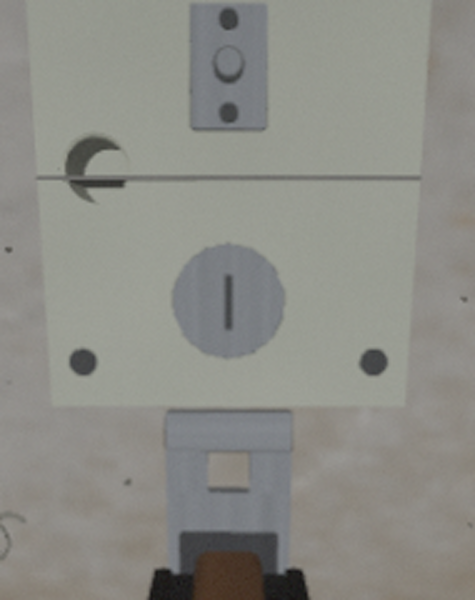

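View pics/w12e.png

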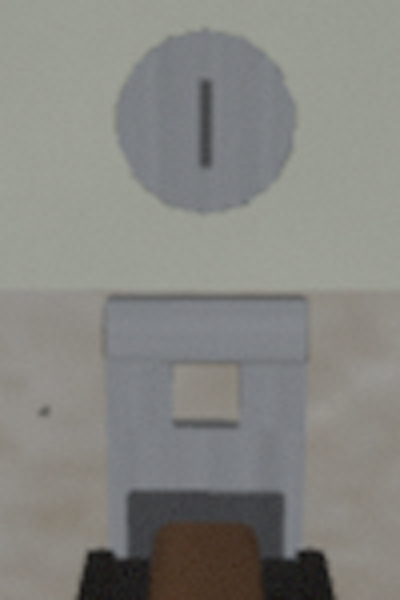

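Run:
```python
from h import *
np.set_printoptions(precision=4,suppress=True)
c=load('w12.pkl');T=T_tool(c['state']);Ti=np.linalg.inv(T)
tf=lambda uv,z:(Ti@np.r_[onplane(c,uv,z),1])[:3]*1000
z0=c['state']['tool_pos'][2]
e=lambda u,v:(200+(u+.5)/4-.5,90+(v+.5)/4-.5)
q=lambda u,v:(160+(u+.5)/2.5-.5,(v+.5)/2.5-.5)
zt=z0+.009+.004
print('plate end L,R',tf(e(105,297),zt),tf(e(306,297),zt),'hole',tf(e(206,395),zt))
print('edge',tf(e(20,290),.05),tf(e(380,290),.05),tf(q(50,406),.05),tf(q(405,405),.05))
print('head',tf((251.0,119.9),.066),tf(e(206,121),.066), 'slot')
print('pin',tf(q(228.5,63),.058),'foot plate',tf(q(228.5,66),.053),'split',tf(q(228,178),.05))
print('world head',onplane(c,(251,119.9),.066),'head diam',tf((230,120),.066)-tf((272.5,120),.066))
t=load('t1.pkl');
w1=load('w1.pkl');f=lambda u,v:(190+(u+.5)/4.5-.5,(v+.5)/4.5-.5)
print('tri head',tri((c,(251,119.9)),(w1,f(295,375))),'pin',tri((c,q(228.5,63)),(w1,f(316,112))))
```

```text
plate end L,R [ 44.0624 -14.138  -12.9998] [ 44.0372  14.8733 -12.9949] hole [ 29.3038   0.4321 -12.9982]
edge [ 35.0198 -33.8176  36.2904] [34.9612 32.6684 36.3017] [ 35.0732 -52.2606  36.2873] [35.2832 52.7036 36.3051]
head [66.5579  0.4268 20.2981] [66.574   0.5092 20.2981] slot
pin [124.8738   0.5317  28.3015] foot plate [125.181    0.5409  33.3016] split [98.1013  0.3987 36.2999]
world head [ 0.5608 -0.1774  0.066 ] head diam [  0.0178 -28.0285  -0.0047]
tri head (array([ 0.5605, -0.1777,  0.0626]), [np.float64(0.00019719881885757467), np.float64(0.00019719881885753993)]) pin (array([ 0.6122, -0.1722,  0.0899]), [np.float64(0.00015605906481108115), np.float64(0.00015605906481095758)])
```

```bash
python3 -m creep '[1,0,0,1,0, 1,0,0,1,0, 1,0,0,1,0, 1,0,0,0.8,0, 1,0,0,0.5,0, 1,0,0,0.3,0, 1,0,0,0.3,0, 1,0,0,0.3,0, 1,0,0,0.3,0, 1,0,0,0,0]' 10
python3 - <<'E'
from h import *
c=snap('wrist','w13.png');save(c,'w13.pkl');s=c['state'];print(s['tool_pos'],s['orientation'],s['contact_force'],s['ft_torque'],s['width'])
c=snap('side','s13.png');s=c['color'][:,:,::-1];cv2.imwrite('pics/s13d.png',cv2.resize(s[160:260,230:340],None,fx=6,fy=6,interpolation=cv2.INTER_CUBIC))
E
```

```text
time: 12.08
tool_pos: [0.4935, -0.1843, 0.0307]
orientation: [3.137, 0.159, -0.003]
contact_force: [-2.3, -0.1, 0.3]
width: 0.0157
[ 0.49352933 -0.18428645  0.03074898] [ 3.13740347e+00  1.59209897e-01 -2.60944641e-03] [-2.32933448 -0.06833513  0.28469499] [-0.09528201  0.63429455  0.01535675] 0.01569962582020918
```

View pics/s13d.png

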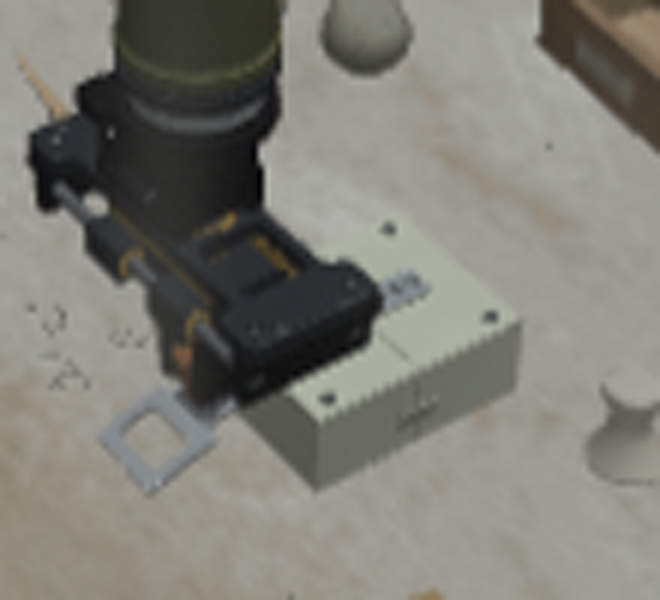

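```bash
python3 -m creep '[1,0,0,0.2,0, 1,0,0,0.2,0, 1,0,0,0.2,0, 1,0,0,0,0, 1,0,0,0,0, 1,0,0,0,0, 1,0,0,0,0, 1,0,0,0,0, 1,0,0,0,0, 1,0,0,0,0]' 10
python3 - <<'E'
from h import *
c=snap('wrist','w14.png');save(c,'w14.pkl');s=c['state'];print(s['tool_pos'],s['orientation'],s['contact_force'],s['ft_torque'],s['width'])
c=snap('side','s14.png');save(c,'s14.pkl');s=c['color'][:,:,::-1];cv2.imwrite('pics/s14d.png',cv2.resize(s[190:260,230:300],None,fx=8,fy=8,interpolation=cv2.INTER_CUBIC))
c=load('w14.pkl')
im=c['color'][90:240,180:320];cv2.imwrite('pics/w14e.png',cv2.resize(im[:,:,::-1],None,fx=4,fy=4,interpolation=cv2.INTER_CUBIC))
E
```

```text
time: 13.02
tool_pos: [0.4948, -0.1839, 0.0253]
orientation: [3.137, 0.16, 0.001]
contact_force: [-2.3, -0.9, -0.8]
width: 0.0158
[ 0.49479201 -0.1838503   0.02529562] [3.13745106e+00 1.60114979e-01 9.89576055e-04] [-2.29063052 -0.90370867 -0.78488221] [-0.08348717  0.49113215 -0.07212483] 0.0157954493083059
```

View pics/s14d.png

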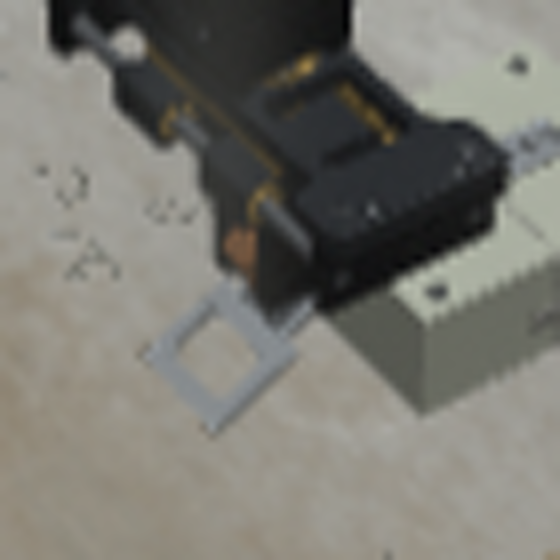

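View pics/w14e.png

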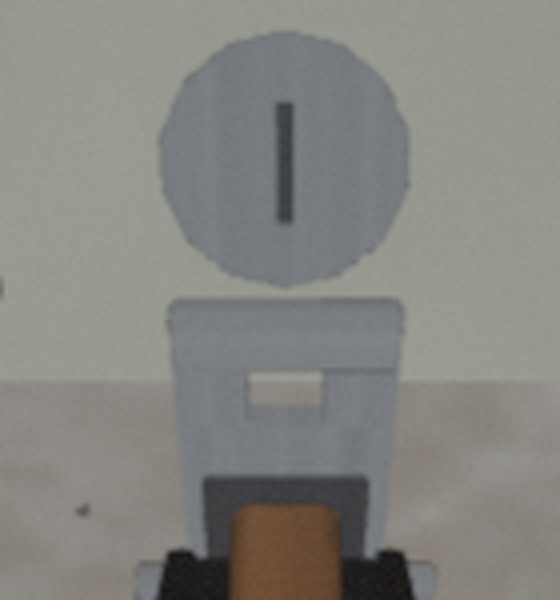

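Run:
```python
from h import *
np.set_printoptions(precision=2,suppress=True)
c=load('s14.pkl');T=T_tool(c['state']);Ti=np.linalg.inv(T)
f=lambda u,v:(230+(u+.5)/8-.5,190+(v+.5)/8-.5)
def yp(uv,y):
    o,d=ray(c,uv);o=Ti[:3,:3]@o+Ti[:3,3];d=Ti[:3,:3]@d;return (o+d*(y-o[1])/d[1])*1000
a=yp(f(213,434),.024);b=yp(f(299,353),.024);d=yp(f(147,356),-.024)
print('P2',a,'shoulder',b,'P1',d);v=b-a;print(np.linalg.norm(v),np.degrees(np.arctan2(-v[2],v[0])))
w=load('w14.pkl')
K=np.array(w['camera_matrix']);print(K)
M=np.array(w['tool_from_camera'])
def wp(u,v,depth):
    p=cv2.undistortPoints(np.array([[[u,v]]],float),K,np.array(w['distortion']))[0,0];q=np.array([p[0]*depth,-p[1]*depth,-depth]);return (M[:3,:3]@q+M[:3,3])*1000
g=lambda u,v:(180+(u+.5)/4-.5,90+(v+.5)/4-.5)
for dd in (.15,.1532,.156): 
    e=wp(*g(285,300),dd);
    print('end',e)
```

```text
P2 [-40.78  24.    14.48] shoulder [-1.74 24.   -5.34] P1 [-38.21 -24.    14.81]
43.78435083439865 26.922097581837846
[[309.02   0.   250.97]
 [  0.   309.02 192.89]
 [  0.     0.     1.  ]]
end [ 49.57   0.27 -40.96]
end [ 48.9    0.27 -37.81]
end [ 48.31   0.27 -35.06]
```

```bash
python3 -m creep '[1,0,0,0.1,0, 1,0,0,0,0, 1,0,0,0,0, 1,0,0,0,0, 1,0,0,0,0, 1,0,0,0,0, 1,0,0,0,0, 1,0,0,0,0, 1,0,0,0,0, 1,0,0,0,0]' 10;python3 -m creep '[1,0,0,0,0, 1,0,0,0,0, 1,0,0,-1,0, 1,0,0,-2,0, 1,0,0,-2,0, 1,0,0,-2,0, 1,0,0,-0.5,0, 1,0,0,0,0, 1,0,0,0,0, 1,0,0,0,0]' 35
python3 - <<'E'
from h import *
c=snap('wrist','w15.png');save(c,'w15.pkl');s=c['state'];print(s['tool_pos'],s['orientation'],s['contact_force'],s['ft_torque'],s['width'])
c=snap('side','s15.png');save(c,'s15.pkl');s=c['color'][:,:,::-1];cv2.imwrite('pics/s15d.png',cv2.resize(s[165:250,230:330],None,fx=7,fy=7,interpolation=cv2.INTER_CUBIC))
c=load('w15.pkl')
im=c['color'][90:240,180:320];cv2.imwrite('pics/w15e.png',cv2.resize(im[:,:,::-1],None,fx=4,fy=4,interpolation=cv2.INTER_CUBIC))
E
```

```text
time: 13.95
tool_pos: [0.4946, -0.184, 0.0243]
orientation: [3.137, 0.16, 0.0]
contact_force: [-3.6, 0.3, 1.9]
width: 0.0158
time: 14.78
tool_pos: [0.4935, -0.1836, 0.0979]
orientation: [-3.137, -0.16, 0.003]
contact_force: [0.6, 1.3, -2.4]
width: 0.0156
[ 0.49352445 -0.18361747  0.09791249] [-3.13655077e+00 -1.59819304e-01  2.85728134e-03] [ 0.61905473  1.30337759 -2.44529829] [-0.0091109  -0.00539066  0.02305974] 0.01559948385835403
```

View pics/s15d.png

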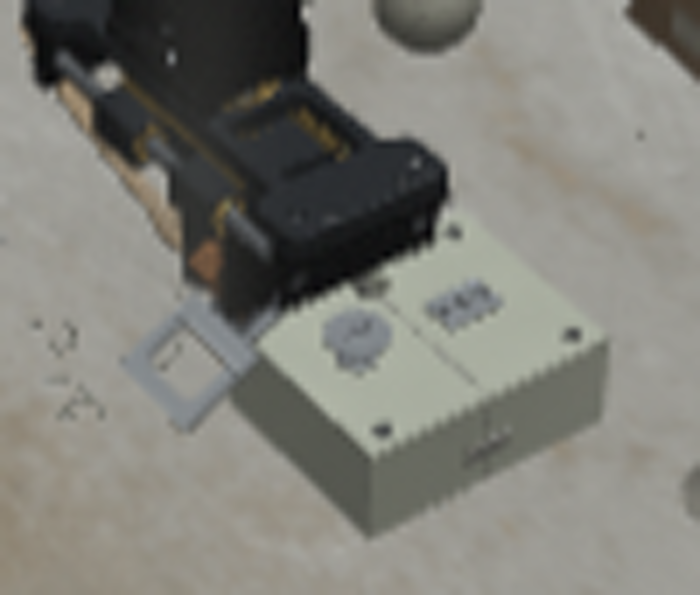

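View pics/w15e.png

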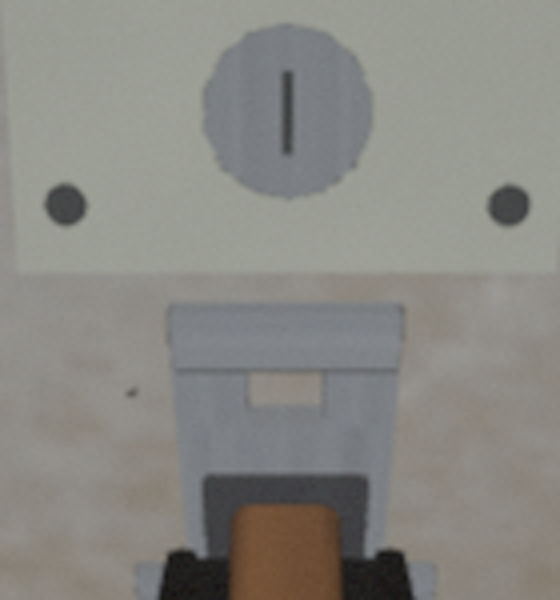

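Run:
```python
from h import *
np.set_printoptions(precision=2,suppress=True)
c=load('s15.pkl');T=T_tool(c['state']);Ti=np.linalg.inv(T)
f=lambda u,v:(230+(u+.5)/7-.5,165+(v+.5)/7-.5)
iv=lambda p:((p-[230,165])+.5)*7-.5
print('corner exp',iv(proj(c,[.5341,-.2323,.05])),'obs 372,455', 'stud head exp',iv(proj(c,[.5602,-.1771,.066])),'obs 357,332')
# correction shift in crop px
def yp(uv,y):
    o,d=ray(c,uv);o=Ti[:3,:3]@o+Ti[:3,3];d=Ti[:3,:3]@d;return (o+d*(y-o[1])/d[1])*1000
sh=np.array([0,0])
for n,uv,y in (('outer R',(186,431),.024),('outer L',(122,361),-.024),('shoulder R',(257,366),.024),('eye inner bar R',(187,398),.017),('eye far R',(232,358),.017),('eye bar L',(140,358),-.017),('eye far L',(185,322),-.017)):
    print(n,yp(f(*uv),y))
a=np.radians(31)
for nm,px,py,pz in (('outR bot',-56.5,24,0),('outR top',-56.5,24,4),('shR top',-15.5,24,4),('bar R top',-47.5,17,4),('bar R bot',-47.5,17,0),('far R top',-24.5,17,4),('barLtop',-47.5,-17,4),('farLtop',-24.5,-17,4)):
    x=(px+.7)*np.cos(a)-(pz-32)*np.sin(a);u=(px+.7)*np.sin(a)+(pz-32)*np.cos(a);P=np.array([x,py,-41-u])/1000
    print(nm,P*1000,iv(proj(c,(T@np.r_[P,1])[:3])[0]))
```

```text
corner exp [[370.46 455.47]] obs 372,455 stud head exp [[356.95 329.31]] obs 357,332
outer R [-38.44  24.    15.26]
outer L [-38.03 -24.    13.04]
shoulder R [-2.85 24.   -2.13]
eye inner bar R [-33.05  17.     5.05]
eye far R [-10.5   17.    -5.33]
eye bar L [-33.54 -17.     8.37]
eye far L [-10.67 -17.    -0.03]
outR bot [-31.35  24.    15.17] [200.23 423.94]
outR top [-33.41  24.    11.74] [196.05 419.91]
shR top [ 1.73 24.   -9.38] [266.21 348.7 ]
bar R top [-25.69  17.     7.1 ] [201.76 394.57]
bar R bot [-23.63  17.    10.53] [205.9  398.65]
far R top [-5.98 17.   -4.74] [240.99 354.77]
barLtop [-25.69 -17.     7.1 ] [155.52 348.46]
farLtop [ -5.98 -17.    -4.74] [194.14 309.34]
```

```bash
python3 - <<'E'
from h import *
for n in ('w12','w15'):
    c=load(n+'.pkl');im=c['color'][158:240,212:292].astype(float)*1.5
    cv2.imwrite(f'pics/{n}z.png',cv2.resize(np.clip(im,0,255).astype(np.uint8)[:,:,::-1],None,fx=7,fy=7,interpolation=cv2.INTER_CUBIC))
E
python3 -c "
import cv2,numpy as np
a=cv2.imread('pics/w12z.png');b=cv2.imread('pics/w15z.png')
cv2.imwrite('pics/zz.png',cv2.resize(np.hstack([a,b]),(800,410)))"
```

```text
(no output)
```

View pics/w15z.png

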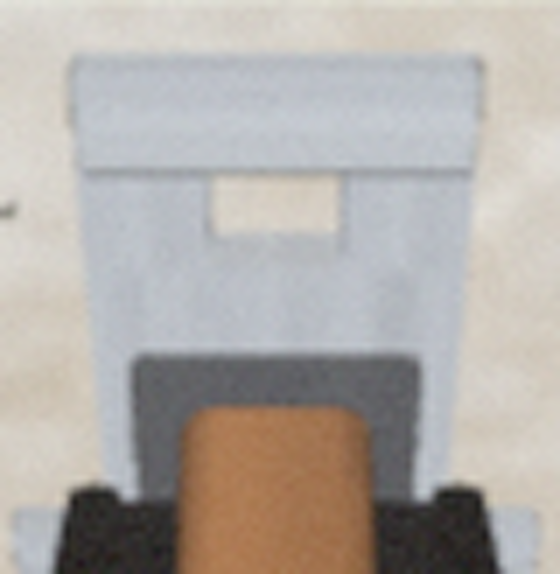

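View pics/w12z.png

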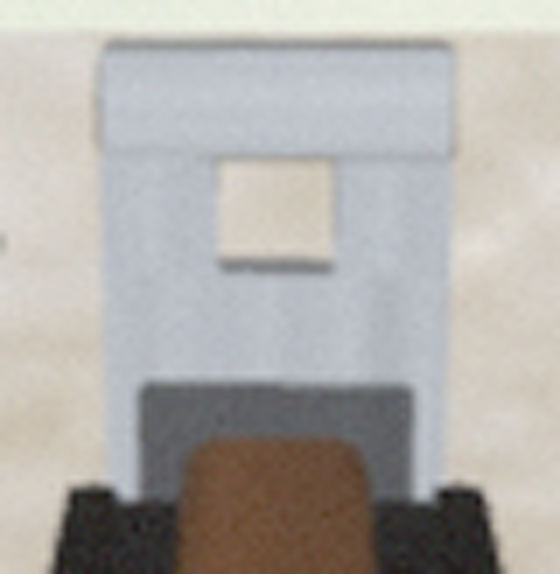

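```bash
cat > pnp.py <<'E'
from h import *
np.set_printoptions(precision=2,suppress=True)
a=load('w12.pkl');b=load('w15.pkl')
z=lambda u,v:(212+(u+.5)/7-.5,158+(v+.5)/7-.5)
M=np.array(a['tool_from_camera']);K=np.array(a['camera_matrix']);D=np.array(a['distortion'])
def lev(uv):   # level plate top: tool z = -13.3mm
    p=cv2.undistortPoints(np.array([[uv]],float),K,D)[0,0];d=M[:3,:3]@np.array([p[0],-p[1],-1.]);o=M[:3,3];return o+d*(-.0133-o[2])/d[2]
L=[(105,156),(452,156),(218,160),(335,160),(218,271),(335,271),(140,385),(412,385)]
Tt=[(80,172),(475,172),(208,175),(342,175),(208,250),(342,250),(133,357),(421,357)]
P=np.array([lev(z(*u)) for u in L]);print(P*1000)
C=np.diag([1,-1,-1.])
obj=P-np.array([.0007,0,-.0133])  # rel. to handle axis at plate top
ok,rv,tv=cv2.solvePnP(obj,np.array([z(*u) for u in Tt],float),K,D)
R=M[:3,:3]@C@cv2.Rodrigues(rv)[0];t=M[:3,:3]@C@tv[:,0]+M[:3,3]
pr=cv2.projectPoints(obj,rv,tv,K,D)[0][:,0];print('res px',pr-[z(*u) for u in Tt])
print('tilt about y deg',np.degrees(np.arctan2(-R[2,0],R[0,0])),'R',R,'origin(plate top at handle axis), tool mm',t*1000)
for n,q in (('bar inner bottom',(-.0475,0,.004)),('bar inner top',(-.0475,0,0)),('outer bottom',(-.0565,0,.004)),('far bottom',(-.0245,0,.004)),('hole bottom',(.028,0,.004)),('handle top',(0,0,-.040)),('handle mid',(0,0,-.02))):
    print(n,(R@np.array(q)+t)*1000)
E
python3 pnp.py
```

```text
[[ 34.6  -13.94 -13.3 ]
 [ 34.58  15.08 -13.3 ]
 [ 34.25  -4.49 -13.3 ]
 [ 34.24   5.3  -13.3 ]
 [ 24.49  -4.57 -13.3 ]
 [ 24.48   5.37 -13.3 ]
 [ 14.15 -11.4  -13.3 ]
 [ 14.12  12.11 -13.3 ]]
res px [[ 0.06 -0.47]
 [-0.13 -0.48]
 [ 0.07 -0.42]
 [-0.13 -0.43]
 [ 0.49  1.8 ]
 [-0.22  1.81]
 [-0.34 -0.92]
 [ 0.21 -0.88]]
tilt about y deg 29.073025584290555 R [[ 0.87  0.    0.49]
 [-0.01  1.    0.01]
 [-0.49 -0.01  0.87]] origin(plate top at handle axis), tool mm [  9.58   0.15 -17.86]
bar inner bottom [-29.99   0.62   8.72]
bar inner top [-31.93   0.58   5.22]
outer bottom [-37.85   0.7   13.09]
far bottom [-9.89  0.41 -2.46]
hole bottom [ 36.    -0.07 -27.97]
handle top [ -9.86  -0.23 -52.81]
handle mid [ -0.14  -0.04 -35.34]
```

```bash
sed -e 's/,(218,271),(335,271)//' -e 's/,(208,250),(342,250)//' pnp.py > pnp2.py; python3 pnp2.py | tail -18
```

```text
[ 14.15 -11.4  -13.3 ]
 [ 14.12  12.11 -13.3 ]]
res px [[ 0.13 -0.01]
 [-0.14 -0.03]
 [ 0.12  0.04]
 [-0.11  0.03]
 [-0.28 -0.03]
 [ 0.28 -0.  ]]
tilt about y deg 28.020877192704756 R [[ 0.88  0.    0.47]
 [-0.01  1.    0.01]
 [-0.47 -0.01  0.88]] origin(plate top at handle axis), tool mm [  9.     0.19 -18.25]
bar inner bottom [-31.05   0.7    7.6 ]
bar inner top [-32.93   0.66   4.06]
outer bottom [-39.     0.79  11.82]
far bottom [-10.75   0.47  -3.21]
hole bottom [ 35.59  -0.05 -27.87]
handle top [ -9.8   -0.22 -53.56]
handle mid [ -0.4   -0.02 -35.9 ]
```

```bash
python3 -m creep '[1,0,0,2,0, 1,0,0,2,0, 1,0,0,2,0, 1,0,0,1,0, 1,0,0,0.4,0, 1,0,0,0.1,0, 1,0,0,0.1,0, 1,0,0,0.1,0, 1,0,0,0,0, 1,0,0,0,0]' 10;python3 -m creep '[1,0,0,0,0, 1,0,0,0,0, 1,0,0,-1,0, 1,0,0,-2,0, 1,0,0,-2,0, 1,0,0,-2,0, 1,0,0,-0.7,0, 1,0,0,0,0, 1,0,0,0,0, 1,0,0,0,0]' 35
python3 - <<'E'
from h import *
c=snap('wrist','w16.png');save(c,'w16.pkl');s=c['state'];print(s['tool_pos'],s['orientation'],s['contact_force'],s['ft_torque'],s['width'])
im=c['color'][158:240,212:292].astype(float)*1.5
cv2.imwrite('pics/w16z.png',cv2.resize(np.clip(im,0,255).astype(np.uint8)[:,:,::-1],None,fx=7,fy=7,interpolation=cv2.INTER_CUBIC))
c=snap('side','s16.png');save(c,'s16.pkl');s=c['color'][:,:,::-1];cv2.imwrite('pics/s16d.png',cv2.resize(s[165:250,230:330],None,fx=7,fy=7,interpolation=cv2.INTER_CUBIC))
E
```

```text
time: 15.72
tool_pos: [0.4941, -0.184, 0.0228]
orientation: [3.137, 0.16, -0.001]
contact_force: [-5.4, 1.4, 2.5]
width: 0.0158
time: 16.55
tool_pos: [0.4939, -0.1838, 0.0983]
orientation: [-3.137, -0.16, 0.002]
contact_force: [-0.6, 1.1, -2.1]
width: 0.0159
[ 0.49389919 -0.18380797  0.09828351] [-3.13707923e+00 -1.59790006e-01  1.52509572e-03] [-0.63667451  1.0782205  -2.07381235] [0.03946479 0.02978424 0.02496653] 0.015938657497839098
```

View pics/w16z.png

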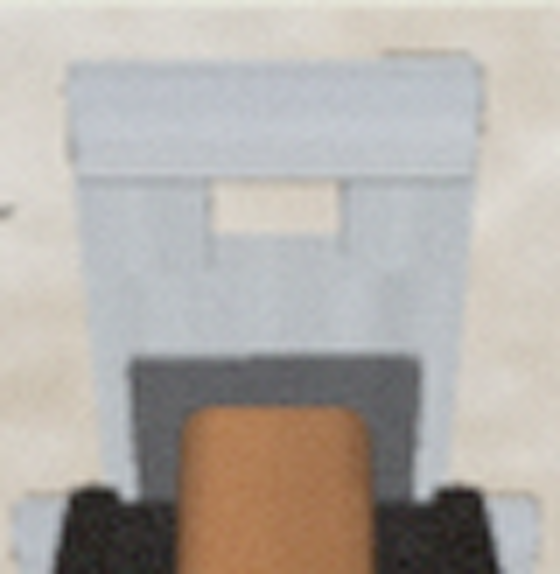

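View pics/s16d.png

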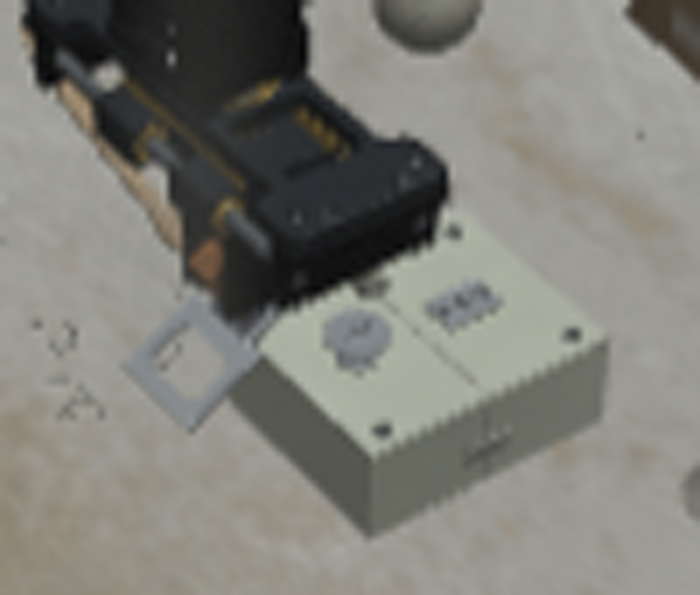

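```bash
sed -e "s/w15.pkl/w16.pkl/" -e 's/Tt=.*/Tt=[(80,180),(475,180),(208,183),(342,183),(133,357),(421,357)]/' pnp2.py > pnp3.py; python3 pnp3.py | tail -17
```

```text
[ 14.12  12.11 -13.3 ]]
res px [[ 0.11 -0.  ]
 [-0.11 -0.02]
 [ 0.11  0.03]
 [-0.1   0.02]
 [-0.23 -0.03]
 [ 0.23  0.  ]]
tilt about y deg 30.25065414385671 R [[ 0.86  0.    0.5 ]
 [-0.01  1.    0.01]
 [-0.5  -0.01  0.86]] origin(plate top at handle axis), tool mm [  9.11   0.19 -17.42]
bar inner bottom [-29.9    0.71   9.97]
bar inner top [-31.92   0.67   6.51]
outer bottom [-37.68   0.8   14.5 ]
far bottom [-10.04   0.48  -1.62]
hole bottom [ 35.31  -0.05 -28.07]
handle top [-11.04  -0.19 -51.97]
handle mid [ -0.97  -0.   -34.69]
```

```bash
python3 -m creep '[1,1.5,0,0,0, 1,2,0,0,0, 1,2,0,0,0, 1,1.5,0,0,0, 1,0.5,0,0.3,0, 1,0,0,0.6,0, 1,0,0,0.6,0, 1,0,0,0.5,0, 1,0,0,0,0, 1,0,0,0,0]' 35
python3 - <<'E'
from h import *
c=snap('wrist','w17.png');save(c,'w17.pkl');s=c['state'];print(s['tool_pos'],s['orientation'],s['contact_force'],s['ft_torque'],s['width'])
c=snap('side','s17.png');save(c,'s17.pkl');s=c['color'][:,:,::-1];cv2.imwrite('pics/s17d.png',cv2.resize(s[165:250,240:340],None,fx=7,fy=7,interpolation=cv2.INTER_CUBIC))
E
```

```text
time: 17.48
tool_pos: [0.5678, -0.1767, 0.0786]
orientation: [-3.138, -0.159, 0.003]
contact_force: [0.6, 0.6, -1.9]
width: 0.0157
[ 0.56783186 -0.17668072  0.07856921] [-3.13756887e+00 -1.58827090e-01  2.54054677e-03] [ 0.62647476  0.55730497 -1.86113422] [ 0.03259731 -0.03174124  0.02963349] 0.015676044486252705
```

View pics/s17d.png

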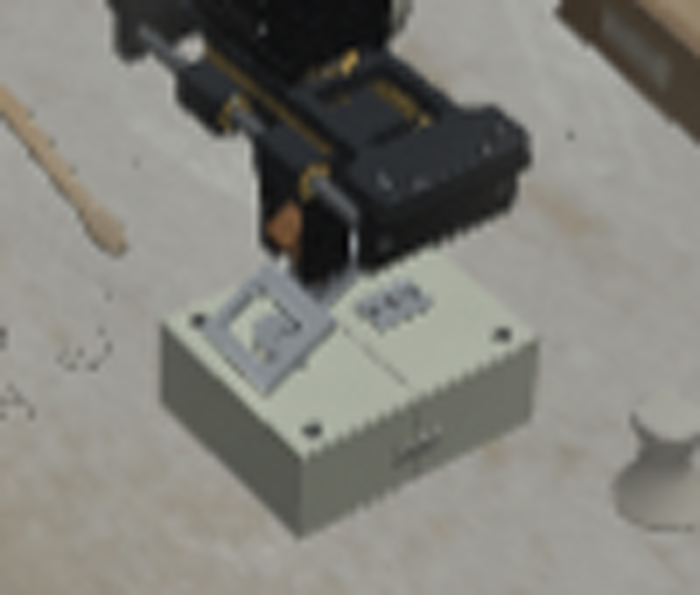

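View pics/w17.png

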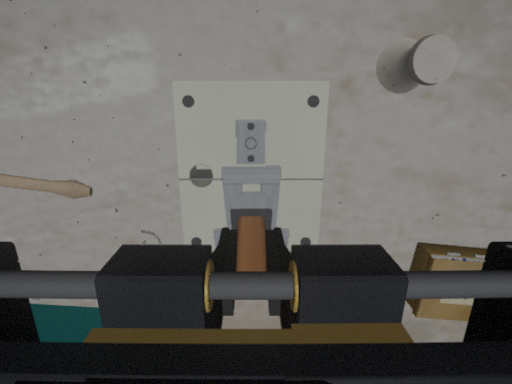

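```bash
python3 -m creep '[1,0,0,0.3,0, 1,0,0,0.3,0, 1,0,0,0.3,0, 1,0,0,0.2,0, 1,0,0,0,0, 1,0,0,0,0, 1,0,0,0,0, 1,0,0,0,0, 1,0,0,0,0, 1,0,0,0,0]' 35
python3 - <<'E'
from h import *
c=snap('side','s18.png');save(c,'s18.pkl');s=c['state'];print(s['tool_pos'],s['orientation'],s['contact_force'],s['ft_torque'],s['width']);s=c['color'][:,:,::-1];cv2.imwrite('pics/s18d.png',cv2.resize(s[190:240,250:310],None,fx=11,fy=11,interpolation=cv2.INTER_CUBIC))
T=T_tool(c['state']);a=np.radians(30.3)
f=lambda p:((p-[250,190])+.5)*11-.5
for n,P in (('outbot',(-.0377,0,.0145)),('outtop',(-.0397,0,.011)),('inbot',(-.0299,0,.010)),('intop',(-.0319,0,.0065)),('farbot',(-.010,0,-.0016))):
  for y in (-.024,-.017,.017,.024):
    Q=np.array(P);Q[1]=y;print(n,y,f(proj(c,(T@np.r_[Q,1])[:3])[0]).round(0))
print('head',f(proj(c,[.5602,-.1771,.066])[0]))
E
```

```text
time: 18.42
tool_pos: [0.5691, -0.1763, 0.0683]
orientation: [3.137, 0.16, 0.0]
contact_force: [-0.2, 0.7, -2.0]
width: 0.0155
[ 0.56914956 -0.17632132  0.06834473] [3.13738964e+00 1.59903766e-01 1.92354932e-04] [-0.19443777  0.72337273 -1.97073827] [-0.00092913  0.00200148 -0.0010008 ] 0.015491378458158199
outbot -0.024 [205. 268.]
outbot -0.017 [220. 282.]
outbot 0.017 [293. 352.]
outbot 0.024 [309. 366.]
outtop -0.024 [199. 261.]
outtop -0.017 [214. 275.]
outtop 0.017 [288. 345.]
outtop 0.024 [303. 360.]
inbot -0.024 [228. 245.]
inbot -0.017 [243. 259.]
inbot 0.017 [317. 328.]
inbot 0.024 [332. 343.]
intop -0.024 [223. 238.]
intop -0.017 [237. 252.]
intop 0.017 [311. 322.]
intop 0.024 [326. 336.]
farbot -0.024 [287. 186.]
farbot -0.017 [302. 200.]
farbot 0.017 [376. 268.]
farbot 0.024 [392. 283.]
head [341.20941655 242.76773202]
```

View pics/s18d.png

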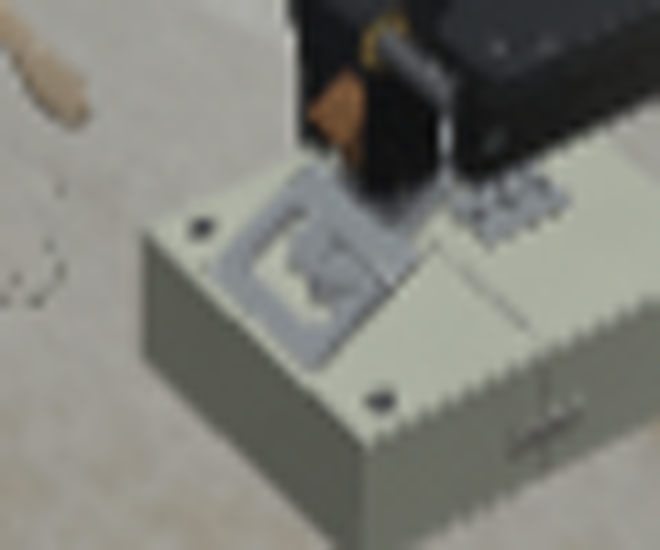

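```bash
python3 -m creep '[1,0,0,0.05,0, 1,0.2,0,0,0, 1,0.2,0,0,0, 1,0.2,0,0,0, 1,0.2,0,0,0, 1,0.2,0,0,0, 1,0.1,0,0,0, 1,0,0,0,0, 1,0,0,0,0, 1,0,0,0,0]' 35
python3 - <<'E'
from h import *
c=snap('side','s19.png');save(c,'s19.pkl');s=c['state'];print(s['tool_pos'],s['orientation'],s['contact_force'],s['ft_torque'],s['width']);s=c['color'][:,:,::-1];cv2.imwrite('pics/s19d.png',cv2.resize(s[190:240,250:310],None,fx=11,fy=11,interpolation=cv2.INTER_CUBIC))
E
```

```text
time: 19.3
tool_pos: [0.5799, -0.1752, 0.0677]
orientation: [3.137, 0.16, -0.0]
contact_force: [-0.3, 0.2, -1.0]
width: 0.0157
[ 0.57992769 -0.17520171  0.06770008] [ 3.13748061e+00  1.59873793e-01 -2.55514404e-04] [-0.31014587  0.17332252 -0.95059085] [-0.02344554 -0.00302615  0.02827002] 0.01565588854107579
```

View pics/s19d.png

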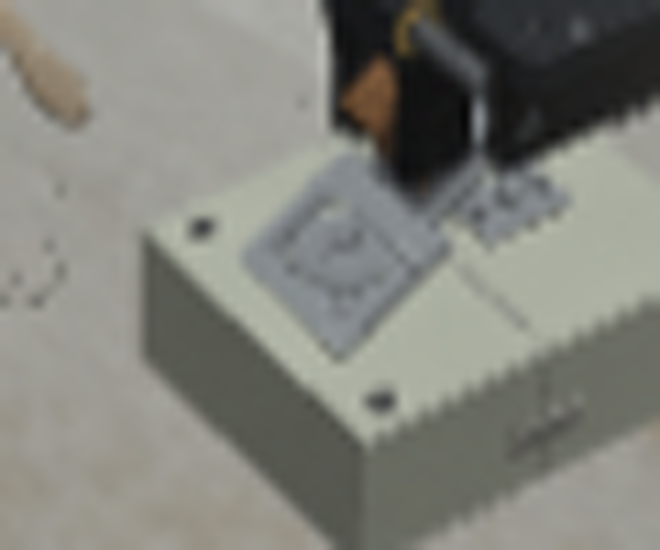

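```bash
python3 -m creep '[1,0.1,0,0,0, 1,0.1,0,0,0, 1,0.1,0,0,0, 1,0.1,0,0,0, 1,0.05,0,0,0, 1,0.05,0,0,0, 1,0.05,0,0,0, 1,0,0,0,0, 1,0,0,0,0, 1,0,0,0,0]' 35
python3 - <<'E'
from h import *
c=snap('side','s20.png');save(c,'s20.pkl');s=c['state'];print(s['tool_pos'],s['orientation'],s['contact_force'],s['ft_torque'],s['width']);s=c['color'][:,:,::-1];cv2.imwrite('pics/s20d.png',cv2.resize(s[190:240,250:310],None,fx=11,fy=11,interpolation=cv2.INTER_CUBIC))
E
```

```text
time: 20.18
tool_pos: [0.5853, -0.1747, 0.0677]
orientation: [3.137, 0.16, -0.001]
contact_force: [-0.1, 0.3, -1.7]
width: 0.0156
[ 0.58527751 -0.174685    0.06767377] [ 3.13748831e+00  1.59782859e-01 -6.45919749e-04] [-0.12991337  0.26012766 -1.71504558] [0.03316813 0.27111886 0.00517562] 0.015622370956205696
```

View pics/s20d.png

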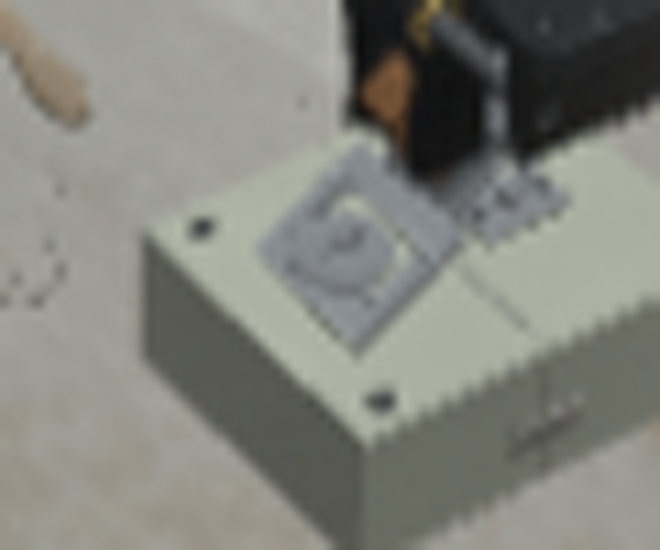

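```bash
python3 -m creep '[1,0.05,0,0,0, 1,0,0,0,0, 1,0,0,0,0, 1,0.05,0,0,0, 1,0,0,0,0, 1,0,0,0,0, 1,0,0,0,0, 1,0,0,0,0, 1,0,0,0,0, 1,0,0,0,0]' 35
python3 - <<'E'
from h import *
s=state();print(s['tool_pos'],s['orientation'],s['contact_force'],s['ft_torque'],s['width'])
E
```

```text
time: 21.07
tool_pos: [0.5861, -0.1746, 0.0676]
orientation: [3.137, 0.16, -0.001]
contact_force: [-3.3, 0.4, 0.4]
width: 0.0159
[ 0.58611589 -0.17462608  0.06761687] [ 3.13742957e+00  1.59814707e-01 -1.16441280e-03] [-3.26879143  0.35005135  0.36566654] [-0.05111392  1.01797625  0.03089211] 0.0158683089454131
```

```bash
python3 -m creep '[1,0,0,0,0, 1,0,0,0,0, 1,0.1,0,0.1,0, 1,0.1,0,0.1,0, 1,0.1,0,0.1,0, 1,0.1,0,0.1,0, 1,0.1,0,0.1,0, 1,0.05,0,0.05,0, 1,0,0,0,0, 1,0,0,0,0]' 6
python3 - <<'E'
from h import *
c=snap('side','s21.png');s=c['state'];print(s['tool_pos'],s['orientation'],s['contact_force'],s['ft_torque'],s['width']);s=c['color'][:,:,::-1];cv2.imwrite('pics/s21d.png',cv2.resize(s[190:240,250:310],None,fx=11,fy=11,interpolation=cv2.INTER_CUBIC))
E
```

```text
time: 21.9
tool_pos: [0.5922, -0.174, 0.0623]
orientation: [3.137, 0.16, 0.001]
contact_force: [-0.2, -0.5, -0.9]
width: 0.016
[ 0.59218784 -0.17396856  0.06229388] [3.13744015e+00 1.59929643e-01 6.36631485e-04] [-0.23647826 -0.4681786  -0.85284917] [ 0.04931961 -0.00119593  0.04368462] 0.015966301189325106
```

View pics/s21d.png

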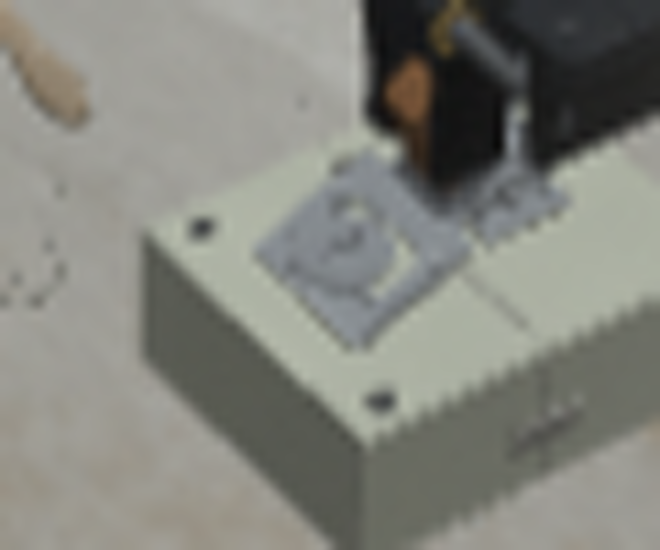

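```bash
python3 -m creep '[1,0.1,0,0.12,0, 1,0.12,0,0.12,0, 1,0.12,0,0.12,0, 1,0.1,0,0.12,0, 1,0.1,0,0.12,0, 1,0.1,0,0.12,0, 1,0.1,0,0.12,0, 1,0.08,0,0.1,0, 1,0,0,0,0, 1,0,0,0,0]' 6
python3 - <<'E'
from h import *
c=snap('side','s22.png');s=c['state'];print(s['tool_pos'],s['orientation'],s['contact_force'],s['ft_torque'],s['width']);s=c['color'][:,:,::-1];cv2.imwrite('pics/s22d.png',cv2.resize(s[190:240,250:310],None,fx=11,fy=11,interpolation=cv2.INTER_CUBIC))
E
```

```text
time: 22.78
tool_pos: [0.5998, -0.1732, 0.0525]
orientation: [-3.137, -0.16, 0.001]
contact_force: [-0.4, -0.3, -0.6]
width: 0.0157
[ 0.59982245 -0.17318252  0.0525368 ] [-3.13748827e+00 -1.59926860e-01  1.07895063e-03] [-0.44929684 -0.28448944 -0.6245695 ] [ 0.01249363 -0.0763904  -0.04132724] 0.015676396926631045
```

View pics/s22d.png

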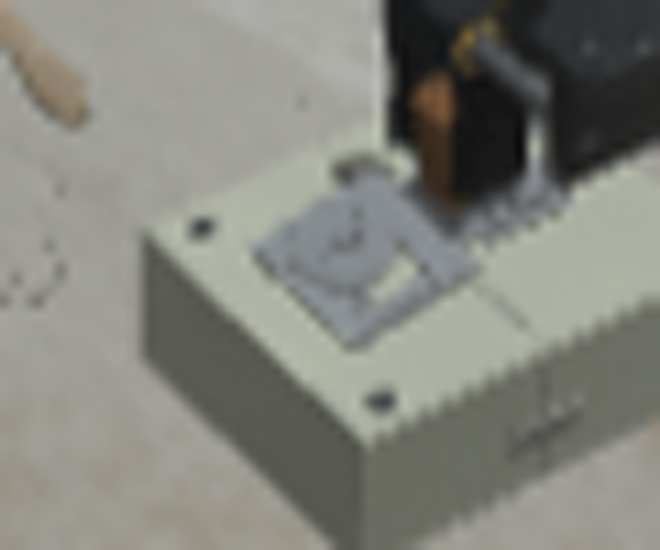

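```bash
python3 -m creep '[1,0.08,0,0.1,0, 1,0.08,0,0.1,0, 1,0.08,0,0.1,0, 1,0.06,0,0.1,0, 1,0,0,0.05,0, 1,0,0,0,0, 1,0,0,0,0, 1,0,0,0,0, 1,0,0,0,0, 1,0,0,0,0]' 6
python3 - <<'E'
from h import *
c=snap('side','s23.png');s=c['state'];print(s['tool_pos'],s['orientation'],s['contact_force'],s['ft_torque'],s['width']);s=c['color'][:,:,::-1];cv2.imwrite('pics/s23d.png',cv2.resize(s[190:240,250:310],None,fx=11,fy=11,interpolation=cv2.INTER_CUBIC))
c=snap('wrist','w23.png');save(c,'w23.pkl');im=c['color'][130:250,190:310].astype(float)*1.5
cv2.imwrite('pics/w23z.png',cv2.resize(np.clip(im,0,255).astype(np.uint8)[:,:,::-1],None,fx=5,fy=5,interpolation=cv2.INTER_CUBIC))
E
```

```text
time: 23.67
tool_pos: [0.6027, -0.173, 0.0488]
orientation: [3.137, 0.16, -0.001]
contact_force: [-4.2, 0.0, 4.3]
width: 0.016
[ 0.60273184 -0.17298171  0.04875489] [ 3.13718956e+00  1.59558208e-01 -1.09841501e-03] [-4.23244651  0.03446532  4.3427031 ] [ 0.12344626  0.98260153 -0.00709119] 0.016020197269139946
```

View pics/s23d.png

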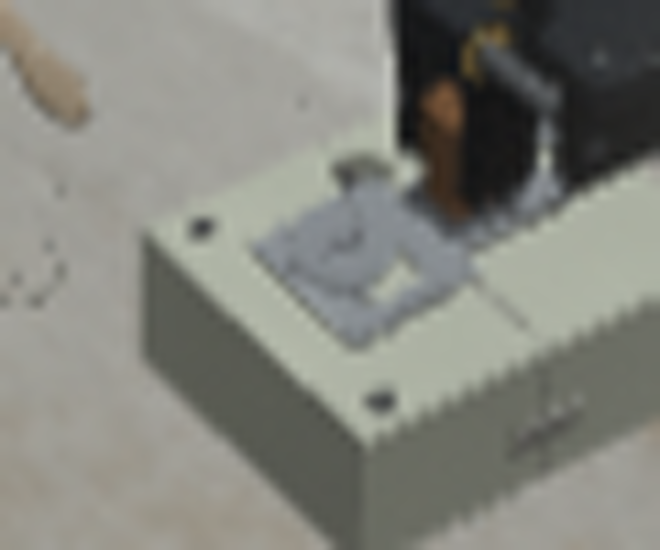

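View pics/w23z.png

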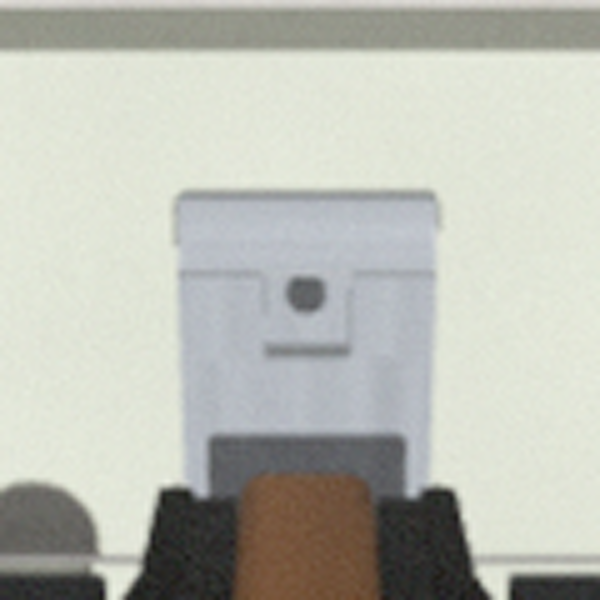

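```bash
python3 -m creep '[1,-0.1,0,0,0, 1,-0.1,0,0,0, 1,-0.1,0,0,0, 1,-0.1,0,0,0, 1,-0.1,0,0,0, 1,-0.1,0,0,0, 1,-0.1,0,0,0, 1,-0.1,0,0,0, 1,0,0,0,0, 1,0,0,0,0]' 6
python3 - <<'E'
from h import *
c=snap('side','s24.png');s=c['state'];print(s['tool_pos'],s['orientation'],s['contact_force'],s['ft_torque'],s['width']);s=c['color'][:,:,::-1];cv2.imwrite('pics/s24d.png',cv2.resize(s[190:240,250:310],None,fx=11,fy=11,interpolation=cv2.INTER_CUBIC))
c=snap('wrist','w24.png');save(c,'w24.pkl');im=c['color'][130:250,190:310].astype(float)*1.5
cv2.imwrite('pics/w24z.png',cv2.resize(np.clip(im,0,255).astype(np.uint8)[:,:,::-1],None,fx=5,fy=5,interpolation=cv2.INTER_CUBIC))
E
```

```text
time: 24.6
tool_pos: [0.5943, -0.1737, 0.0478]
orientation: [-3.137, -0.16, 0.002]
contact_force: [-0.4, 0.5, 0.2]
width: 0.016
[ 0.59431788 -0.17371247  0.04783868] [-3.13736517e+00 -1.59584182e-01  2.47113568e-03] [-0.42546722  0.48994301  0.15213601] [ 0.0675823   0.08533451 -0.01080795] 0.016029332545942156
```

View pics/s24d.png

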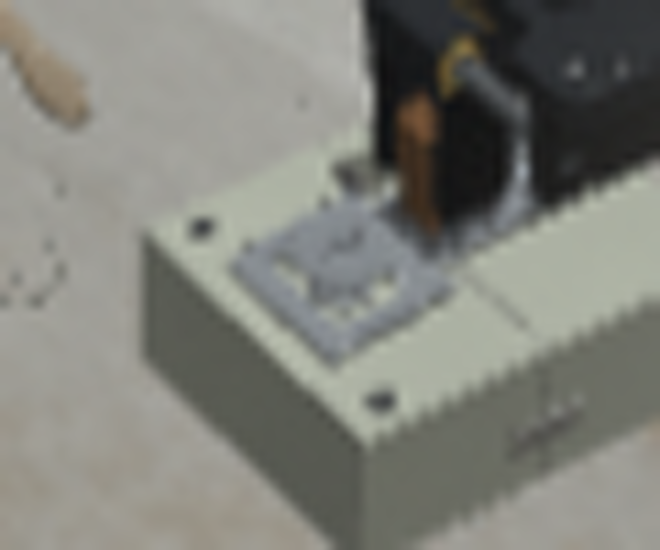

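View pics/w24z.png

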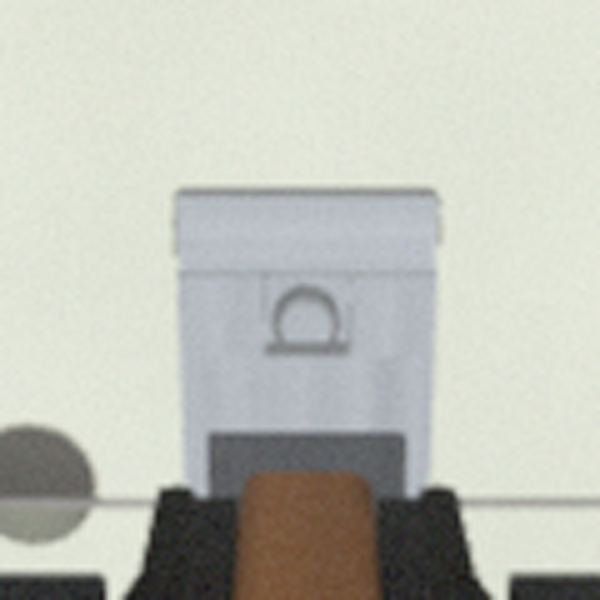

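```bash
python3 -m creep '[1,-0.05,0,0.03,0, 1,-0.05,0,0.03,0, 1,-0.05,0,0.03,0, 1,-0.05,0,0.03,0, 1,0,0,0.03,0, 1,0,0,0.03,0, 1,0,0,0,0, 1,0,0,0,0, 1,0,0,0,0, 1,0,0,0,0]' 6
python3 - <<'E'
from h import *
c=snap('side','s25.png');s=c['state'];print(s['tool_pos'],s['orientation'],s['contact_force'],s['ft_torque'],s['width']);s=c['color'][:,:,::-1]
c=snap('wrist','w25.png');save(c,'w25.pkl');im=c['color'][130:250,190:310].astype(float)*1.5
cv2.imwrite('pics/w25z.png',cv2.resize(np.clip(im,0,255).astype(np.uint8)[:,:,::-1],None,fx=5,fy=5,interpolation=cv2.INTER_CUBIC))
E
```

```text
time: 25.53
tool_pos: [0.594, -0.1738, 0.0474]
orientation: [3.137, 0.16, 0.003]
contact_force: [0.3, 0.5, 5.0]
width: 0.0162
[ 0.59397887 -0.17382834  0.04743874] [3.13702965e+00 1.60064101e-01 2.53721676e-03] [0.26017308 0.52973499 5.02964992] [ 0.17449315 -0.21146339  0.00356578] 0.016205241860634493
```

View pics/w25z.png

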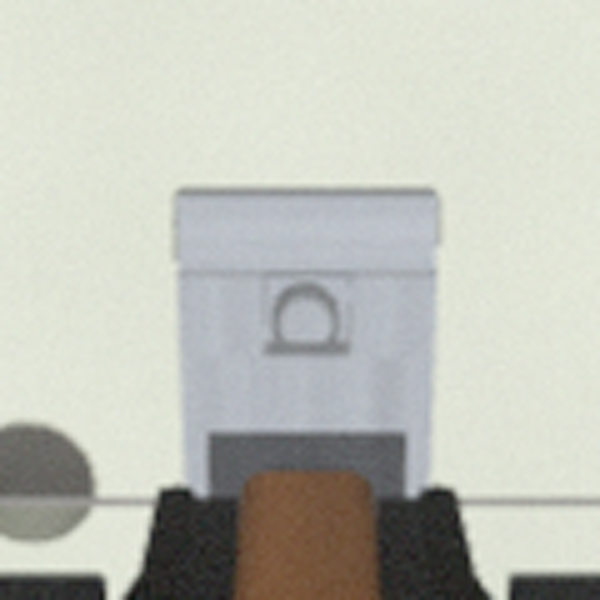

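```bash
python3 -m creep '[1,0,0,-0.1,0, 1,-0.05,0,0,0, 1,-0.05,0,0,0, 1,-0.05,0,0,0, 1,0,0,0,0, 1,0,0,0,0, 1,0,0,0,0, 1,0,0,0,0, 1,0,0,0,0, 1,0,0,0,0]' 6
python3 - <<'E'
from h import *
c=snap('wrist','w26.png');save(c,'w26.pkl');s=c['state'];print(s['tool_pos'],s['orientation'],s['contact_force'],s['ft_torque'],s['width']);im=c['color'][130:250,190:310].astype(float)*1.5
cv2.imwrite('pics/w26z.png',cv2.resize(np.clip(im,0,255).astype(np.uint8)[:,:,::-1],None,fx=5,fy=5,interpolation=cv2.INTER_CUBIC))
E
```

```text
time: 26.47
tool_pos: [0.5911, -0.1741, 0.0472]
orientation: [-3.137, -0.16, 0.002]
contact_force: [-0.1, 0.7, -0.8]
width: 0.0161
[ 0.59109288 -0.17408105  0.04715831] [-3.13745020e+00 -1.59771660e-01  1.80880315e-03] [-0.08836231  0.7298546  -0.80052574] [0.0053296  0.03642119 0.00607962] 0.01614752326084156
```

View pics/w26z.png

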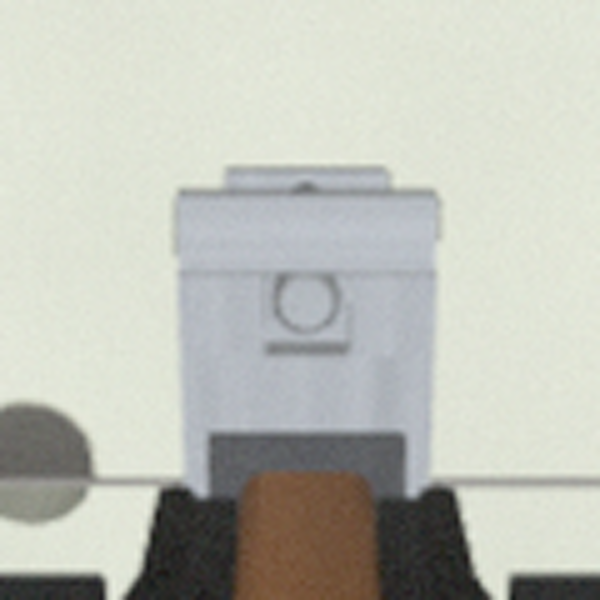

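```bash
python3 -m creep '[1,0,0,0.1,0, 1,0,0,0.05,0, 1,0,0,0.05,0, 1,0,0,0.05,0, 1,0,0,0.05,0, 1,0,0,0,0, 1,0,0,0,0, 1,0,0,0,0, 1,0,0,0,0, 1,0,0,0,0]' 6
python3 - <<'E'
from h import *
c=snap('wrist','w27.png');save(c,'w27.pkl');s=c['state'];print(s['tool_pos'],s['orientation'],s['contact_force'],s['ft_torque'],s['width']);im=c['color'][130:250,190:310].astype(float)*1.5
cv2.imwrite('pics/w27z.png',cv2.resize(np.clip(im,0,255).astype(np.uint8)[:,:,::-1],None,fx=5,fy=5,interpolation=cv2.INTER_CUBIC))
E
```

```text
time: 27.35
tool_pos: [0.5927, -0.174, 0.0452]
orientation: [3.137, 0.16, 0.003]
contact_force: [3.8, 1.0, 4.9]
width: 0.0161
[ 0.59269953 -0.17395475  0.04520602] [3.13712489 0.16014527 0.00328625] [3.81301145 1.02319848 4.85620799] [ 0.11758498 -0.72455574  0.0424912 ] 0.016141155277740033
```

View pics/w27z.png

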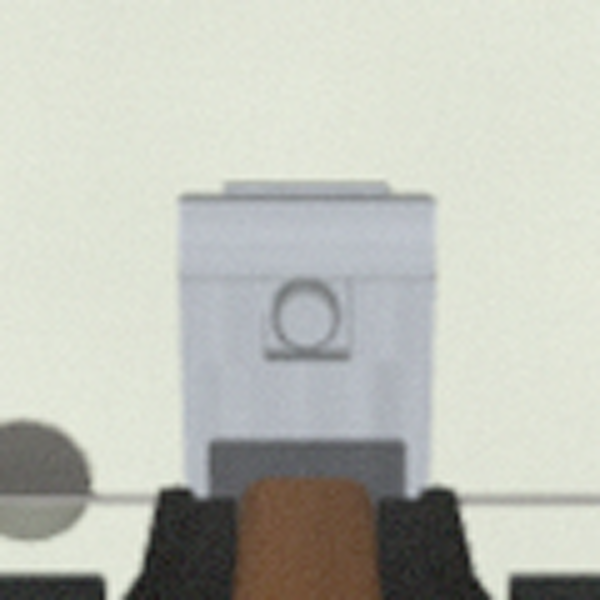

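```bash
python3 -m creep '[1,0.1,0,0,0, 1,0.03,0,0.05,0, 1,0,0,0.05,0, 1,0,0,0.05,0, 1,0,0,0,0, 1,0,0,0,0, 1,0,0,0,0, 1,0,0,0,0, 1,0,0,0,0, 1,0,0,0,0]' 6
python3 - <<'E'
from h import *
c=snap('wrist','w28.png');save(c,'w28.pkl');s=c['state'];print(s['tool_pos'],s['orientation'],s['contact_force'],s['ft_torque'],s['width']);im=c['color'][130:250,190:310].astype(float)*1.5
cv2.imwrite('pics/w28z.png',cv2.resize(np.clip(im,0,255).astype(np.uint8)[:,:,::-1],None,fx=5,fy=5,interpolation=cv2.INTER_CUBIC))
c=snap('side','s28.png');s=c['color'][:,:,::-1];cv2.imwrite('pics/s28d.png',cv2.resize(s[190:240,250:310],None,fx=11,fy=11,interpolation=cv2.INTER_CUBIC))
E
```

```text
time: 28.23
tool_pos: [0.5935, -0.1738, 0.0437]
orientation: [3.137, 0.16, 0.002]
contact_force: [3.2, 0.5, 6.7]
width: 0.016
[ 0.59350274 -0.17384543  0.04365119] [3.13717024e+00 1.60003119e-01 1.68950758e-03] [3.16046908 0.46159604 6.67302008] [ 0.15093526 -0.54529142 -0.00182155] 0.01599182544283196
```

View pics/w28z.png

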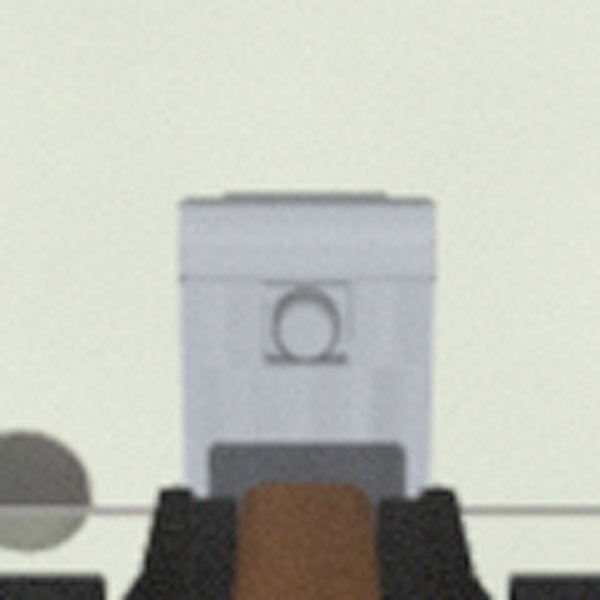

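View pics/s28d.png

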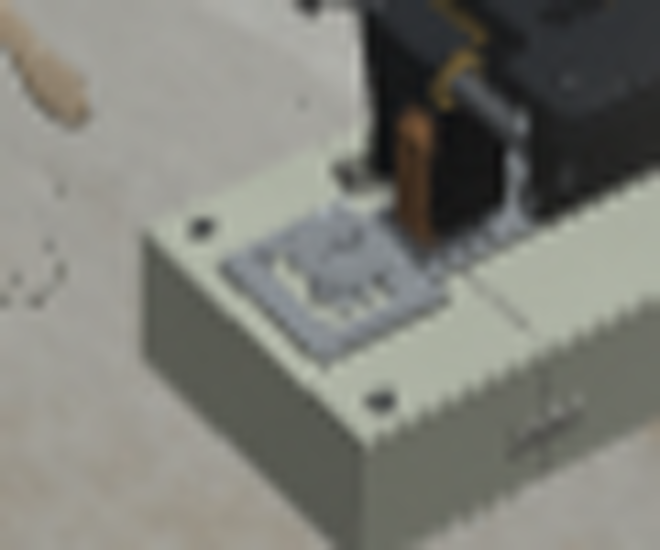

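```bash
python3 -m creep '[1,0.06,0,0,0, 1,0,0,0,0, 1,0,0,0,0, 0.4,0,0,0,0, 0.3,0,0,0,0, 0.3,0,0,0,0, 0.3,0,0,0,0, 0.3,0,0,0,0, 0.3,0,0,0,0, 0.3,0,0,0,0]' 6
python3 - <<'E'
from h import *
c=snap('wrist','w29.png');save(c,'w29.pkl');s=c['state'];print(s['tool_pos'],s['orientation'],s['contact_force'],s['ft_torque'],s['width']);im=c['color'][130:250,190:310].astype(float)*1.5
cv2.imwrite('pics/w29z.png',cv2.resize(np.clip(im,0,255).astype(np.uint8)[:,:,::-1],None,fx=5,fy=5,interpolation=cv2.INTER_CUBIC))
E
```

```text
time: 29.17
tool_pos: [0.5933, -0.1739, 0.0428]
orientation: [-3.137, -0.16, 0.001]
contact_force: [-0.1, 0.4, -0.3]
width: 0.0299
[ 0.59329313 -0.17385401  0.04280735] [-3.13746724e+00 -1.59784430e-01  8.45062464e-04] [-0.1419456   0.36885141 -0.29398233] [ 0.00574796 -0.03201604 -0.00389425] 0.029872101147932408
```

View pics/w29z.png

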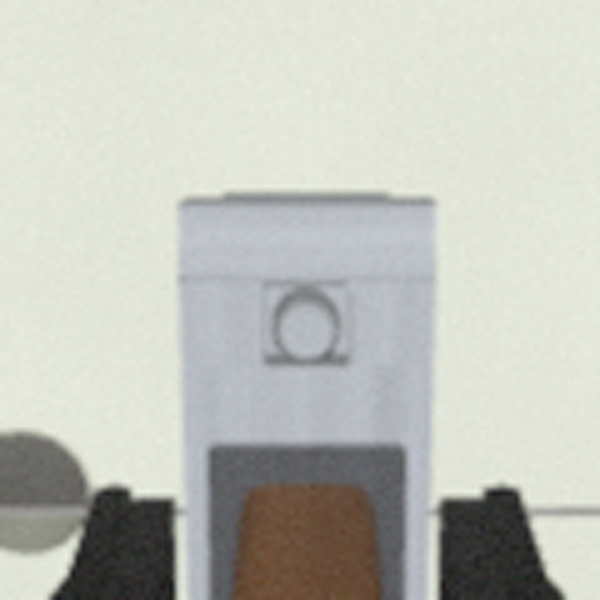

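```bash
python3 -m creep '[-0.1,0,0,0,0, -0.1,0,0,0,0, -0.1,0,0,-0.5,0, -0.1,0,0,-1.5,0, -0.1,0,0,-2,0, -0.1,0,0,-2.5,0, -0.1,0,0,-2.5,0, -0.1,-1,0,-2.5,0, -0.1,-2,0,-1,0, -0.1,-3,0,0,0]' 6; python3 -m creep '[-0.1,-3,0,0,0, -0.1,-2,0,0,0, -0.1,-1,0,0,0, -0.1,0,0,0,0, -0.1,0,0,0,0, -0.1,0,0,0,0, -0.1,0,0,0,0, -0.1,0,0,0,0, -0.1,0,0,0,0, -0.1,0,0,0,0]'
python3 - <<'E'
from h import *
c=snap('wrist','w30.png');save(c,'w30.pkl');s=c['state'];print(s['tool_pos'],s['orientation'],s['contact_force'],s['width'])
c=snap('side','s30.png');save(c,'s30.pkl');s=c['color'][:,:,::-1];cv2.imwrite('pics/s30d.png',cv2.resize(s[175:245,240:325],None,fx=8,fy=8,interpolation=cv2.INTER_CUBIC))
E
```

```text
time: 30.05
tool_pos: [0.5371, -0.1792, 0.1718]
orientation: [3.136, 0.164, 0.011]
contact_force: [0.0, 0.3, 0.6]
width: 0.0475
time: 30.88
tool_pos: [0.4745, -0.1857, 0.1678]
orientation: [-3.137, -0.161, 0.0]
contact_force: [0.1, 0.7, -0.9]
width: 0.048
[ 0.47453082 -0.18573901  0.16782891] [-3.13695396e+00 -1.60903030e-01  2.30754473e-04] [ 0.06371332  0.66124868 -0.92601062] 0.047975408354149755
```

View pics/w30.png

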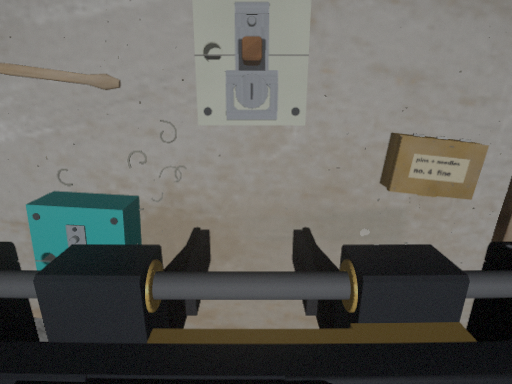

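View pics/s30d.png

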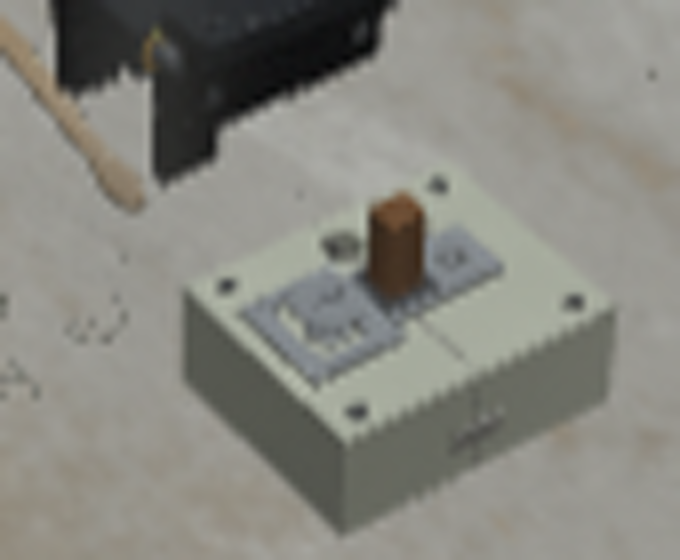

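Run:
```python
from h import *
np.set_printoptions(precision=2,suppress=True)
c=load('w30.pkl');im=c['color'][0:130,190:315];cv2.imwrite('pics/w30z.png',cv2.resize(im[:,:,::-1],None,fx=4.6,fy=4.6,interpolation=cv2.INTER_CUBIC))
s=load('s30.pkl')
# expected flat plate with pin: mould axes
ax=np.array([np.cos(.102),np.sin(.102),0]);ay=np.array([-ax[1],ax[0],0]);S=np.array([.5602,-.1771,.053])
f=lambda p:((p-[240,175])+.5)*8-.5
g=lambda p:((p-[190,0])+.5)*4.6-.5
for d in (58.,60.):
  o=S+ax*(d-64)/1000
  for n,x,y in (('outR',-20.5,-24),('outL',-20.5,24),('shR',20.5,-24),('endR',78.5,-14.5),('endL',78.5,14.5)):
    for z in (4,):
      P=o+ax*x/1000+ay*y/1000+[0,0,z/1000];print(d,n,'side',f(proj(s,P)[0]),'wrist',g(proj(c,P)[0]))
  P=o+ax*.036+[0,0,.044];print('handle top',f(proj(s,P)[0]),g(proj(c,P)[0]))
P=S+[0,0,.013];print('head',f(proj(s,P)[0]),g(proj(c,P)[0]))
```

```text
58.0 outR side [309.05 377.63] wrist [397.4  556.78]
58.0 outL side [233.72 305.99] wrist [164.07 556.81]
58.0 shR side [396.63 334.47] wrist [402.1 345.1]
58.0 endR side [501.33 261.62] wrist [358.26  16.24]
58.0 endL side [454.38 220.9 ] wrist [202.87  16.22]
handle top [393.95 204.5 ] [280.59 230.46]
60.0 outR side [313.37 375.5 ] wrist [397.62 546.84]
60.0 outL side [237.99 303.95] wrist [163.84 546.86]
60.0 shR side [400.85 332.39] wrist [402.34 334.34]
60.0 endR side [505.4  259.63] wrist [358.41   4.26]
60.0 endL side [458.42 218.96] wrist [202.71   4.24]
handle top [398.18 202.5 ] [280.59 217.54]
head [328.02 296.42] [280.69 420.94]
```

View pics/w30z.png

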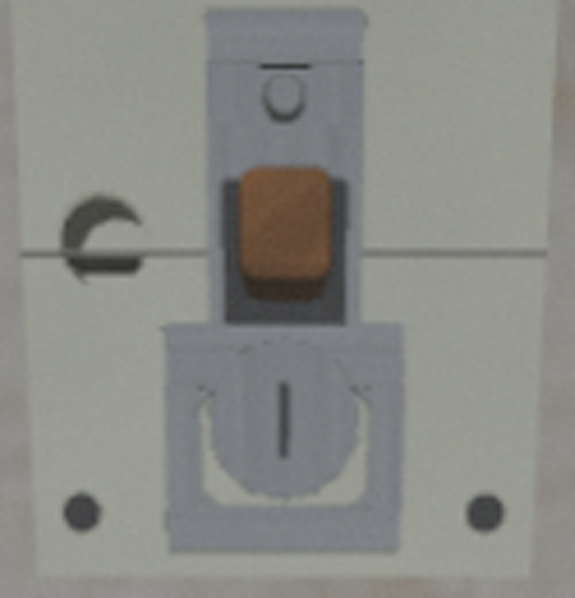

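Run:
```python
from h import *
a=cv2.imread('pics/top0.png').astype(int);b=snap('top','t30.png')['color'][:,:,::-1].astype(int)
d=(abs(a-b).max(2)>45).astype(np.uint8);n,l,st,ce=cv2.connectedComponentsWithStats(cv2.dilate(d,np.ones((3,3))))
for i in range(1,n):
    if st[i,4]>25: print(st[i])
print(state()['contact_force'],state()['time']); print(r.job_done())
```

```text
[322 163  10  11 106]
[  305   176    99   208 11698]
[208 186  11  12 122]
[ 478  302   34   44 1092]
[278 359   6   9  40]
[258 361  17  18 138]
[240 363   5   8  29]
[289 374  11  10  60]
[236 376  14   8  72]
[267 376  15   8  64]
[-0.27962386 -0.62038592  0.04112553] 31.0333
the job is handed in; nothing more can be done
None
```

View pics/t30.png

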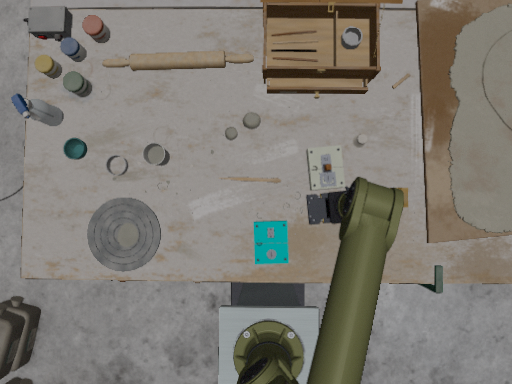

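The latch plate is locked on the white mould: it lies flat, is caught under the stud's head, sits on the locating pin, and has been let go. I handed the job in at about 31 s of the 64 s allowed.

**How it went:**
- I gripped the plate by its wooden grip and tilted it to about 30° by turning it in the jaws against the mould's front edge.
- The bar went under the head until I felt the stem at about 3 N. I then levelled the plate in a light grip and drew it back until the hole dropped over the pin.
- The highest readings were about 8.5 N pressing down while seating the plate, and 5.4 N sideways while tilting. Force was only read at the end of each move, so short peaks in between were not seen.

**Last checks:**
- The wrist and side views fit a flat plate at home height, with the pin through the hole about 59 mm from the stud and the head over the eye's inner end.
- The top view showed no change apart from the arm and the plate. The arm hid the cardboard box beside the mould in that view, but the wrist picture just before showed it in place.

**What failed or disagreed:**
- My first two grasps closed on nothing, and the plate did not move. The fingertips stood roughly 20–30 mm higher than the stated tool dimensions, in both camera views, so I gripped at a lower reported height.
- The first tilt measured only 28–29°, so I pressed it against the edge again.
- While seating the hole, the pin pushed the plate about 1.6 mm forward, and I followed it.

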